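# Hang the tumbler to drain and hold the loupe over its foot

## Robot

A 6-joint arm with a two-finger parallel gripper is mounted at the origin on the work surface. World frame = base frame: x ahead of the robot, y to its left, z up, the work surface at z = 0. Lengths are in mm, angles in rad, forces in N, time in s.
With the tool pointing down it reaches from about 350 to 975 mm from the base axis. Payload 7.1 kg.
Tool frame: the origin (TCP) lies at the very end of the fingers, on their centre line; the grasp point (between the pads) lies 19 mm behind it; z points along the fingers, y is the line along which they close (so a half turn about z gives the same grasp; the last joint's range is limited). The gripper opens to 88 mm and grips with 3 to 60 N. Pads are 20 mm wide; open, the fingers measure 115 mm over their backs; the gripper's body (75 mm by 178 mm) begins 61 mm behind the grasp point.
Start: joints at [1.093, 0.423, 1.63, -0, 1.089, -0.019], TCP at [276.763, 560.363, 184.675] pointing down, gripper open.
Joint ranges: [-3, 3], [-0.9, 2.11], [0.09, 2.58], [-1.31, 4.45], [0.11, 2.69], [-2.54, 2.54]. Speed limits (rad/s): [2.39, 2.39, 3.01, 3.14, 3.14, 3.14].

## Interface

Orientations are given as a rotation vector (axis times angle).
In Python, from workcell import * gives the robot as it stands.
- The arm moves only by the tool step_arm, never from a script. Its argument "deltas" is a list of rows, each a list of 3 entries, a list of its own where there are three numbers: the shift along the tool's x, y, z in units of 300 mm (1.0 is 300 mm), then the turn, a rotation vector about the tool's x, y, z in units of 1.5 rad (1.0 is 1.5 rad), then the gripper command: -1 is shut, 1 is fully open, values between are in proportion. In form: [[[dx, dy, dz], [rx, ry, rz], gripper], ...]. A call has 1 to 20 rows; each row is the pose to reach, as a shift and turn from the pose commanded when the call began, along the tool's axes at that moment; what a row does not reach only later rows make up. A row lasts 1/12 s, in which the tool goes at most 41.7 mm and 7.16 degrees, less where a joint would pass 70% of its speed; a pose out of reach is approached as far as the arm can. A call with a number of a shift or a turn outside -1 to 1 is refused whole. A call with a gripper value outside its range is refused whole. The fingers move at their own pace and stop on an object; the grip force is fixed at half the most. Time passes only in rows, so rows that repeat a pose let the fingers close. It gives the time, the measured TCP pose, the force, the opening and the grip force at its end, in the units of the state.
- get_obs(): the state, without advancing time (a new reading comes with each control period).
- get_image(name): name is "scene" or "side" or "wrist"; returns a dict with "pixels" (400x640x3 uint8, red, green, blue), "fx", "fy", "cx", "cy" (pixels), "T" (4x4, takes a point from camera to world coordinates). Camera axes: x right, y down, z forward; pixel columns grow to the right and rows downward; lengths in mm; the calibration is good to about 2 mm. The wrist camera is an equidistant fisheye: a pixel r from the principal point sees the ray r / f radians off the axis. A picture is of the moment at which its call begins. There is no depth.
- close_job(): hands the job in; it is judged then, once.
The state is a dict: "t": time; "qpos": joint angles; "qvel": joint speeds; "joint_torque": joint torques, N m; "ee_pos": TCP position; "orientation": TCP orientation; "ft_force": force on the tool from outside, world axes, zero at the start; "moment": the same for the moment, N m; "width": finger opening in mm; "grasp_force": force on a finger pad.
Only numpy, scipy, OpenCV 4.12 (cv2) and the standard library are available. Lean on these libraries where they do the work, as an engineer would, in place of code of your own. Each camera call takes 0.05 s, during which the arm holds its last target. There are 200 camera calls.

## Task

Take the washed glass tumbler off the wire draining cradle, hang it upside down on the empty drying peg so that its rim sits flat on the peg's base, and let go of it. Then pick up the loupe, carry it over the steel rail without bumping the rail, and finish while still holding the loupe upright and still, centred about one centimetre above the tumbler's upturned foot, without ever touching the glass with it. Leave everything else where it stands.

Things in the scene. Friction and masses are not known exactly. Their poses are not given: they have to be found in the camera images.
- tumbler: Straight amber glass tumbler, outside diameter 62 mm, 100 mm tall, bore 54 mm wide and 90 mm deep, about 180 g. Origin: centre of its foot (outside of the closed end); z axis from foot to open mouth (at z = 100 mm). At first it lies in the cradle, mouth roughly towards the robot, 25 degrees below level. Hung on the peg, z points down and the origin is its highest point.
- cradle: Fixed stainless wire cradle, 120 mm long, 52 mm wide, narrower than the tumbler lying on it, so the tumbler's sides are free. Origin: centre of its underside, on the table; x axis from the low (mouth) end to the high (foot) end. Two rods 36 mm apart slope 25 degrees under the tumbler; stubs at the low end, 21 mm over the rods, stop its rim. Lift the tumbler straight up to clear it.
- peg: The empty drying peg, fixed: an upright wooden peg 22 mm in diameter (narrower at the tip) on a round dark steel base 92 mm in diameter and 30 mm high. Origin: centre of the base's underside, on the table. Tip 102 mm above the table. A tumbler hung on it rests with its rim on the base's top, its foot 130 mm above the table, with some sideways play.
- loupe: Black tube loupe standing upright on the table, 74 mm tall, 90 g: foot 44 mm in diameter and 10 mm high, barrel 36 mm in diameter between 14 and 62 mm above its underside, eyepiece 42 mm in diameter above. Origin: centre of its underside (the viewing end); z axis up along the barrel.
- rail: Fixed black steel bench rail standing on edge between the washing side and the drying side, 440 mm long along its x axis, 30 mm wide at the top, 140 mm high. Origin: centre of its underside, on the table.
- other_tumbler: A second tumbler of the same size, already hanging upside down on the other peg; leave alone. Origin: centre of its foot, which is uppermost (130 mm above the table), z axis down.
- jacks: Bystander: steel glassblower's jacks lying flat, about 230 mm long and 40 mm wide. Origin near the middle, z up.
- paddle: Bystander: flat wooden paddle lying down, 230 mm long, blade 70 mm wide, 12 mm thick. Origin near the middle, x towards the blade.
- paperweight: Bystander: green glass paperweight, 62 mm in diameter, 43 mm high. Origin: centre of its underside.
- steel_bowl: Bystander: small steel bowl, 110 mm in diameter, 45 mm high. Origin: centre of its underside.
- jar: Bystander: closed jar with white cap, 60 mm in diameter, 85 mm high. Origin: centre of its underside.
- cork_block: Bystander: cork block 70 x 45 x 30 mm. Origin: centre of its underside.
- brush: Bystander: hand brush lying flat, about 200 mm long and 42 mm wide, handle towards its -x. Origin on its underside.
There are look-alikes about, which are no part of the job. Of the things that look like the loupe, take the one that is farthest from the robot's base at the start.

How it is judged (in metres and radians):
On the way:
1. the tumbler hangs upside down on the empty peg, rim flat on the base, let go (horizontal distance between tumbler and peg below 0.022 m and angle between tumbler's own z axis and vertical above 3.04 rad and z of tumbler in the frame of peg between 0.126 and 0.134 m and contact force between the fingers and tumbler below 0.1 N and linear speed of tumbler below 0.03 m/s), for 0.3 s.
At the end, for the whole second after the job is handed in: Tumbler at rest upside down on the empty peg (axis within 22 mm, 0.1 rad; foot 126-134 mm above the table), let go. Loupe held still in the fingers, upright within 0.14 rad, underside 3-20 mm above the foot and within 10 mm of its centre, touching nothing else; nothing else disturbed (horizontal distance between tumbler and peg below 0.022 m and angle between tumbler's own z axis and vertical above 3.04 rad and z of tumbler in the frame of peg between 0.126 and 0.134 m and contact force between the fingers and tumbler below 0.1 N and linear speed of each of tumbler, loupe below 0.02 m/s and horizontal distance between loupe and tumbler below 0.01 m and z of loupe in the frame of tumbler between -0.02 and -0.003 m and angle between loupe's own z axis and vertical below 0.14 rad and contact force between the fingers and loupe above 1 N and contact force between loupe and tumbler below 0.05 N); the arm keeps its last pose, push and grip.
It fails at once if the loupe touches the tumbler (contact force between loupe and tumbler above 0.3 N).
It fails at once if the rail is bumped (contact force between rail and anything else above 5 N).
It fails at once if the other tumbler is disturbed (distance of other_tumbler from where it was at the start of the episode above 0.02 m).
It fails at once if a bystander is moved by more than 30 mm (distance of any of jacks, paddle, paperweight, steel_bowl, jar, cork_block, brush from where it was at the start of the episode above 0.03 m).
It also fails if it takes over 72 s, if anything falls off the work surface, if the arm or the gripper's body presses on something with over 40 N, if the wrist force passes 120 N, or if a joint passes its speed limit or range.

## Working session

There is one attempt and no reset: what is moved stays moved. The work goes in short steps, Python scripts to look and compute and a tool call to move; the robot and the scene stay as the last step left them, time stands still between calls to the robot, and variables do not carry over. Pictures are saved under pics/ and viewed, at most 10 in all, crops included, and the job is handed in when it is done.

Besides the shell and the picture viewer there is one more tool, called after "Request:" as name([rows], argument=value, ...), one row to a line, values as JSON. step_arm: Moves the arm, as the interface text tells. Its arguments: {"type":"object","properties":{"deltas":{"type":"array","items":{"type":"array"}}},"required":["deltas"]}

```bash
mkdir -p pics; ls; python3 - <<'E'
from workcell import *
import cv2,pickle
d={n:get_image(n) for n in("scene","side","wrist")}
pickle.dump(d,open('im0.pkl','wb'))
for n in d:
    cv2.imwrite(f'pics/{n}0.png',d[n]["pixels"][:,:,::-1]); print(n,d[n]["fx"],d[n]["cx"],d[n]["cy"],d[n]["T"].round(3).tolist())
o=get_obs();print(o)
E
```

```text
pics
scene 375.34170794780937 317.1043004680305 195.05357485712506 [[0.328, 0.604, -0.726, 1428.196], [0.945, -0.202, 0.259, -323.538], [0.01, -0.771, -0.637, 893.541], [0.0, 0.0, 0.0, 1.0]]
side 393.68044527442584 320.369093902225 195.23836526453 [[0.939, -0.175, 0.296, 257.58], [-0.343, -0.537, 0.771, -759.413], [0.024, -0.825, -0.564, 660.339], [0.0, 0.0, 0.0, 1.0]]
wrist 309.70691628693146 312.67317504060236 201.80025954483742 [[0.443, 0.869, 0.222, 215.974], [0.897, -0.428, -0.111, 588.974], [-0.001, 0.248, -0.969, 384.625], [0.0, 0.0, 0.0, 1.0]]
{'t': 0.15, 'qpos': array([ 1.09300643e+00,  4.23647934e-01,  1.63048678e+00,  1.94576136e-05,
        1.08863649e+00, -1.89806058e-02]), 'qvel': array([-1.66093812e-03, -1.89691748e-03, -1.88204801e-03,  2.69575120e-04,
       -4.67910579e-04,  3.15707127e-05]), 'joint_torque': array([-2.28034369e-04, -5.44985247e+01, -2.73919451e+01,  6.43185130e-02,
        2.04311020e-02, -5.24550728e-05]), 'ee_pos': array([276.54256583, 559.95991049, 184.10202709]), 'orientation': array([-7.14335299e-01, -3.05898692e+00,  1.78761900e-03]), 'ft_force': array([-1.13454431, -0.09991832, -0.88727659]), 'moment': array([-0.04689847, -0.078604  ,  0.02277064]), 'grasp_force': 0.0, 'width': 87.74054763322482}
```

View pics/scene0.png

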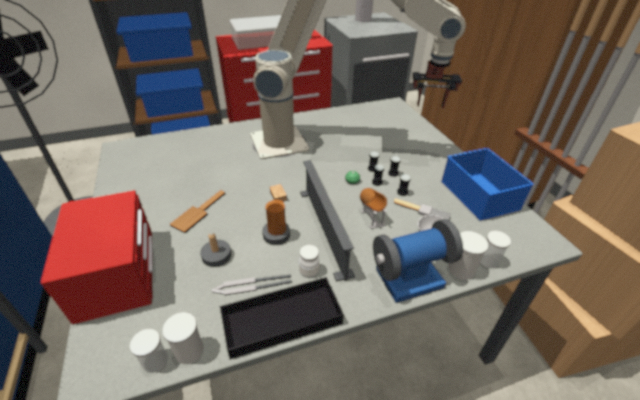

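View pics/side0.png

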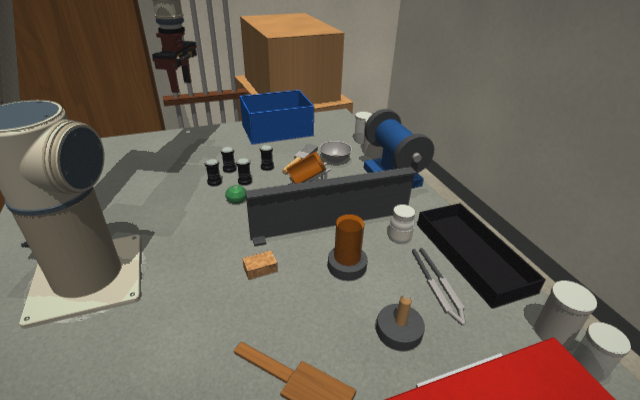

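The scene view shows four black loupe-like tubes at about (374,161), (394,166), (378,175) and (404,185). The tumbler on its cradle is at (373,203), the empty peg at (214,250), the other tumbler at (276,222), and the rail runs (310,170)–(345,265). In the side view the tubes are at (213,172), (228,160), (244,172) and (266,157), the cradle tumbler at (303,168), and the empty peg at (402,320).

The candidate farthest from the base looks like scene (404,185) / side (266,157). I'll check that with a crop and rays.

```bash
cat > h.py <<'E'
import numpy as np,cv2,pickle
from scipy.spatial.transform import Rotation as R
def ray(im,u,v,fish=False):
    x,y=(u-im["cx"])/im["fx"],(v-im["cy"])/im["fy"]
    if fish:
        r=np.hypot(x,y); d=np.array([x/r*np.sin(r),y/r*np.sin(r),np.cos(r)]) if r>1e-9 else np.array([0,0,1.])
    else: d=np.array([x,y,1.])
    T=np.array(im["T"]); d=T[:3,:3]@d
    return T[:3,3],d/np.linalg.norm(d)
def plane(im,u,v,z,fish=False):
    o,d=ray(im,u,v,fish); return o+d*(z-o[2])/d[2]
def tri(*rs):
    A=sum(np.eye(3)-np.outer(d,d) for o,d in rs); b=sum((np.eye(3)-np.outer(d,d))@o for o,d in rs)
    p=np.linalg.solve(A,b); return p,[float(np.linalg.norm((np.eye(3)-np.outer(d,d))@(p-o))) for o,d in rs]
def proj(im,p,fish=False):
    T=np.array(im["T"]); c=T[:3,:3].T@(np.array(p)-T[:3,3])
    if fish:
        r=np.hypot(c[0],c[1]); a=np.arctan2(r,c[2]); x,y=c[0]/r*a,c[1]/r*a
    else: x,y=c[0]/c[2],c[1]/c[2]
    return im["cx"]+im["fx"]*x,im["cy"]+im["fy"]*y
E
python3 - <<'E'
from h import *
d=pickle.load(open('im0.pkl','rb'));s,q=d['scene'],d['side']
def bl(im,x0,y0,x1,y1,f,n=30):
    p=im["pixels"][y0:y1,x0:x1].astype(int); m=f(p).astype(np.uint8)
    k,l,st,c=cv2.connectedComponentsWithStats(m); return [(st[i].tolist(),(c[i]+[x0,y0]).round(1).tolist()) for i in range(1,k) if st[i][4]>n]
black=lambda p:p.max(2)<45
amber=lambda p:(p[...,0]-p[...,2]>70)
for n,a in (('scene',(355,140,420,200)),('side',(195,140,285,190))): print(n,'black',bl(d[n],*a,black))
for n,a in (('scene',(340,175,400,235)),('side',(270,140,340,195))): print(n,'amber',bl(d[n],*a,amber))
for a,b in (((374,161),(213,172)),((394,166),(228,160)),((378,175),(244,172)),((404,185),(266,157))):
    p,e=tri(ray(s,*a),ray(q,*b));print(a,p.round(0),np.hypot(*p[:2]).round(),np.round(e,1))
print('peg base',tri(ray(s,216,251),ray(q,400,326)), 'tip',tri(ray(s,213,235),ray(q,405,297)))
print('rail ends z140',[plane(s,*u,140).round() for u in((308,165),(348,249))],[plane(q,*u,140).round() for u in((249,193),(411,174))])
c1=cv2.resize(s["pixels"][140:240,340:460],None,fx=5,fy=5,interpolation=cv2.INTER_CUBIC)[:,:,::-1]
cv2.imwrite('pics/c1.png',c1)
c2=cv2.resize(q["pixels"][130:220,200:360],None,fx=5,fy=5,interpolation=cv2.INTER_CUBIC)[:,:,::-1]
cv2.imwrite('pics/c2.png',c2)
E
```

```text
scene black [([14, 18, 13, 26, 136], [375.4, 171.8]), ([35, 23, 8, 12, 72], [393.7, 168.9]), ([44, 42, 9, 13, 81], [403.0, 187.9])]
side black [([65, 10, 13, 20, 200], [266.4, 159.9]), ([26, 12, 15, 20, 212], [228.2, 161.9]), ([42, 23, 15, 22, 226], [243.7, 174.1]), ([10, 24, 17, 22, 236], [213.1, 174.9])]
scene amber [([21, 13, 25, 23, 375], [373.1, 199.0])]
side amber [([13, 12, 40, 31, 665], [304.3, 167.6])]
(374, 161) [318. 315.  35.] 448.0 [0.2 0.2]
(394, 166) [374. 376.  34.] 530.0 [0.2 0.2]
(378, 175) [408. 289.  33.] 500.0 [0.2 0.2]
(404, 185) [494. 355.  34.] 608.0 [2. 2.]
peg base (array([ 587.89030792, -354.19084661,   16.89893669]), [1.392165223016126, 1.3921652230159232]) tip (array([ 591.34652065, -349.66422794,   91.67241116]), [1.0793749154441334, 1.0793749154442425])
rail ends z140 [array([404.,   7., 140.]), array([811., -13., 140.])] [array([375.,  12., 140.]), array([786., -30., 140.])]
```

View pics/c1.png

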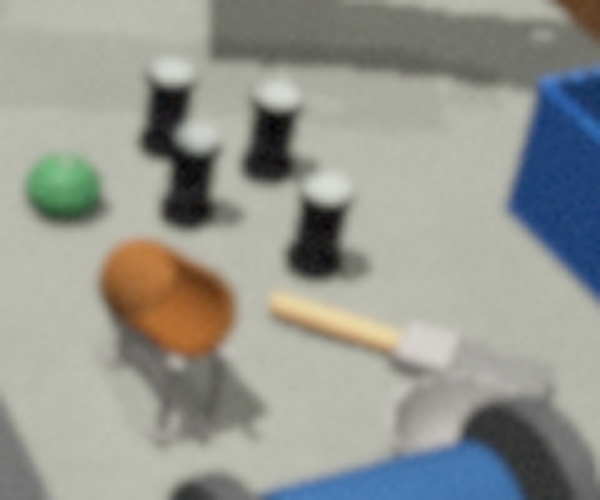

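View pics/c2.png

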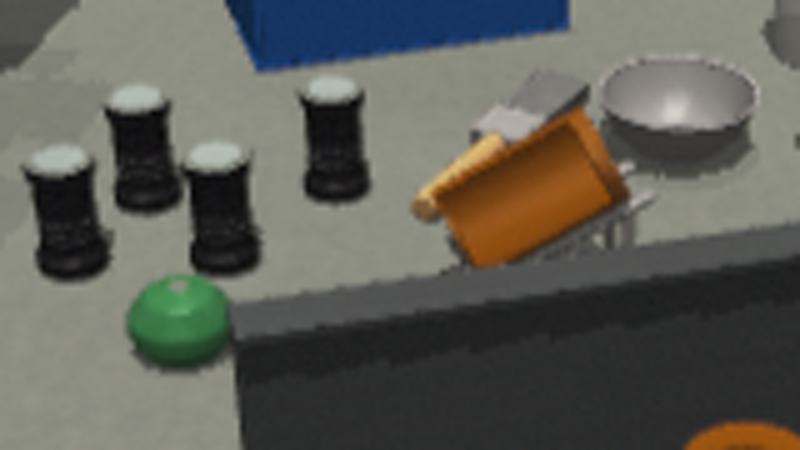

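The crops confirm the loupe choice: scene (404,185), about (494,355), r = 608 mm, against 448, 500 and 530 mm for the others. The tumbler's mouth faces down and left in the side crop at (455,230), and its foot faces up and right at (600,150). I'll move above it now for a closer look.

```bash
python3 - <<'E'
from h import *
from workcell import *
d=pickle.load(open('im0.pkl','rb'));s,q=d['scene'],d['side'];o=get_obs()
p,e=tri(ray(s,373.1,199),ray(q,304.3,167.6));print('tumbler c',p,e)
Rt=R.from_rotvec(o["orientation"]).as_matrix();print(Rt.round(3))
t=o["ee_pos"];T=np.array(d['wrist']["T"]);print('cam in tool',(Rt.T@(T[:3,3]-t)).round(1),(Rt.T@T[:3,2]).round(3))
g=np.array([p[0]-60,p[1]+20,300.]);print('shift', (Rt.T@(g-t)/300).round(3))
# side view axis endpoints
for a,b in (((200+458/5,130+230/5),'mouth'),((200+600/5,130+150/5),'foot')): pass
E
```

```text
tumbler c [570.38640807 186.55338882  73.59250106] [3.1147622475334864, 3.114762247533465]
[[-0.897  0.443 -0.001]
 [ 0.443  0.897 -0.001]
 [ 0.    -0.001 -1.   ]]
cam in tool [  67.2   -1.  -200.5] [-0.248 -0.     0.969]
shift [-1.221 -0.711 -0.386]
```

Request:
step_arm([
  [[-0.2,-0.12,-0.15],[0,0,-0.06],1],
  [[-0.4,-0.24,-0.3],[0,0,-0.12],1],
  [[-0.6,-0.36,-0.3],[0,0,-0.2],1],
  [[-0.8,-0.48,-0.3],[0,0,-0.3],1],
  [[-0.95,-0.6,-0.3],[0,0,-0.306],1],
  [[-1,-0.68,-0.3],[0,0,-0.306],1],
  [[-1,-0.7,-0.3],[0,0,-0.306],1],
  [[-1,-0.7,-0.3],[0,0,-0.306],1],
  [[-1,-0.7,-0.3],[0,0,-0.306],1],
  [[-1,-0.7,-0.3],[0,0,-0.306],1],
  [[-1,-0.7,-0.3],[0,0,-0.306],1],
  [[-1,-0.7,-0.3],[0,0,-0.306],1],
])

```text
t: 1.15
ee_pos: [452.7, 239.2, 274.6]
orientation: [-0.003, -3.141, -0.001]
ft_force: [0.4, -0.4, -0.3]
width: 87.8
grasp_force: 0.0
```

```bash
python3 - <<'E'
from h import *
from workcell import *
w=get_image("wrist");o=get_obs();pickle.dump((w,o),open('w1.pkl','wb'))
print(o["t"],o["ee_pos"],R.from_rotvec(o["orientation"]).as_matrix().round(3).tolist())
cv2.imwrite('pics/w1.png',w["pixels"][:,:,::-1])
for p in ((570,187,74),(494,355,74)): print(proj(w,p,True))
E
```

```text
1.2 [452.37817493 239.86323067 274.44613943] [[-1.0, 0.0, -0.001], [0.0, 1.0, 0.0], [0.001, 0.0, -1.0]]
(np.float64(276.7518660449282), np.float64(257.82185679217247))
(np.float64(397.4282525107567), np.float64(206.10993430883966))
```

View pics/w1.png

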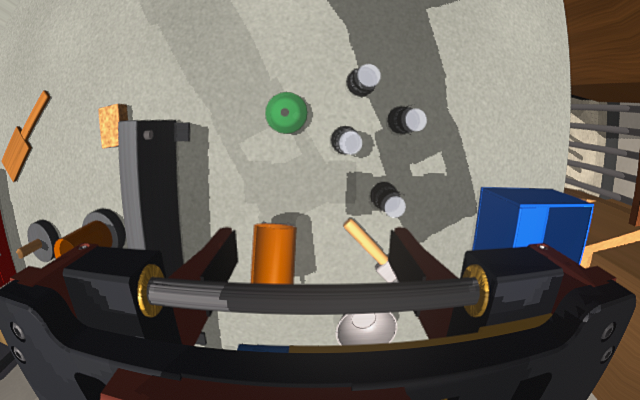

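The wrist view shows the amber tumbler at (275,253), mouth at row 224, its axis nearly along +x. The four loupes are at (363,78), (405,119), (347,141) and (390,200), and the chosen one is the lowest, at (390,200). The rail is at (150,190).

```bash
cat >> h.py <<'E'
def amber(im,x0,y0,x1,y1):
    p=im["pixels"].astype(int); m=(p[...,0]-p[...,2]>70); z=np.zeros_like(m); z[y0:y1,x0:x1]=1; return m&z
def tz(x,c): return c[2]+np.tan(np.radians(25))*(x-c[0])
def hit(im,u,v,c):
    o,d=ray(im,u,v,True); k=np.tan(np.radians(25)); n=np.array([-k,0,1]); return o+d*(n@(np.array(c)-o))/(n@d)
E
python3 - <<'E'
from h import *
w,o=pickle.load(open('w1.pkl','rb'))
m=amber(w,235,210,315,283);c=(570,187,74)
ys=np.where(m.any(1))[0];print(ys.min(),ys.max())
for y in range(226,284,8):
    xs=np.where(m[y])[0]; print(y,xs.min(),xs.max(),hit(w,(xs.min()+xs.max())/2,y,c).round(1), hit(w,xs.max(),y,c)[1]-hit(w,xs.min(),y,c)[1])
E
```

```text
223 282
226 254 292 [528.5 181.1  54.7] 55.4276379433465
234 254 293 [539.  182.   59.6] 56.6802729042179
242 253 293 [549.5 181.4  64.4] 57.9972025455495
250 253 292 [559.9 180.8  69.3] 56.43260083617787
258 252 292 [570.3 180.2  74.1] 57.797006104329256
266 252 291 [580.7 179.5  79. ] 56.289567821330394
274 251 291 [591.2 178.8  83.9] 57.70361457492885
282 251 291 [601.6 178.8  88.7] 57.671883039017814
```

Request:
step_arm([
  [[-0.13,-0.05,0],[0,0,0],1],
  [[-0.26,-0.12,0],[0,0,0],1],
  [[-0.32,-0.18,0],[0,0,0],1],
  [[-0.32,-0.18,0],[0,0,0],1],
  [[-0.32,-0.18,0],[0,0,0],1],
])

```text
t: 1.62
ee_pos: [548.6, 186.2, 273.7]
orientation: [0.0, -3.14, -0.0]
ft_force: [-0.6, 0.8, 0.2]
width: 88.0
grasp_force: 0.0
```

```bash
python3 - <<'E'
from h import *
from workcell import *
w=get_image("wrist");o=get_obs();pickle.dump((w,o),open('w2.pkl','wb'))
print(o["t"],o["ee_pos"])
cv2.imwrite('pics/w2.png',w["pixels"][:,:,::-1])
m=amber(w,240,100,400,283);c=(570,187,74)
ys=np.where(m.any(1))[0];print(ys.min(),ys.max())
for y in range(ys.min()+2,ys.max(),10):
    xs=np.where(m[y])[0]; print(y,xs.min(),xs.max(),hit(w,(xs.min()+xs.max())/2,y,c).round(1), hit(w,xs.max(),y,c)[1]-hit(w,xs.min(),y,c)[1])
E
```

```text
1.6667 [547.77749148 186.60225059 273.81562048]
152 234
154 294 326 [521.4 181.6  51.3] 43.78402897499018
164 289 391 [534.3 222.4  57.3] 140.59103811835394
174 289 399 [547.1 227.5  63.3] 150.91967579841585
184 288 399 [559.7 226.5  69.2] 151.0541735420794
194 287 331 [572.1 180.5  75. ] 58.300444182077825
204 286 331 [584.3 179.8  80.7] 59.255370615215355
214 286 330 [596.4 179.2  86.3] 57.61247163366366
224 285 330 [608.3 178.6  91.9] 58.64172906521054
```

View pics/w2.png

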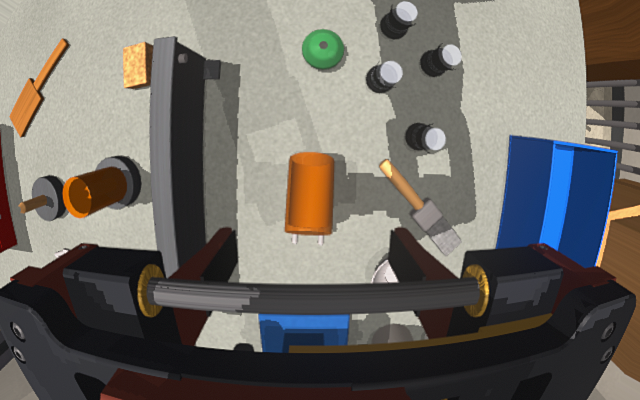

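The tumbler is seen clearly at (309,195): its top edge is at row 152, its far end at row 234, and the cradle rods protrude beyond that at (295,240) and (318,240). The chosen loupe is at (428,138). I'll fix the tumbler's height by combining views, and the loupe's too.

```bash
python3 - <<'E'
from h import *
w1,_=pickle.load(open('w1.pkl','rb'));w2,_=pickle.load(open('w2.pkl','rb'))
q=pickle.load(open('im0.pkl','rb'))['side'];s=pickle.load(open('im0.pkl','rb'))['scene']
print('end -x rim', tri(ray(w1,273,223,1),ray(w2,310,152,1)))
print('loupe top',tri(ray(w1,394,206,1),ray(w2,433,139,1),ray(q,266,148),ray(s,405,178)))
# far end top edge, side view
for u,v in((316,152),(325,168),(288,168.5)): print('side px',(u,v), 'ray at y=179 :', (lambda o,d:o+d*(179-o[1])/d[1])(*ray(q,u,v)))
for z in(100,110,120): print('foot row234',z,plane(w2,308,234,z,1))
m=amber(q,270,140,340,195);ys,xs=np.where(m);cn=max(cv2.findContours(m.astype(np.uint8),0,1)[0],key=cv2.contourArea)
print(cv2.approxPolyDP(cn,2,True)[:,0].tolist())
cv2.imwrite('pics/c3.png',np.hstack([cv2.resize(w2["pixels"][135:255,260:360],(500,600),interpolation=cv2.INTER_CUBIC)])[:,:,::-1])
for z in(74,): print('loupe top z74',plane(w1,394,206,z,1),plane(w2,433,139,z,1))
E
```

```text
end -x rim (array([517.18029092, 182.83259115,  73.62646295]), [1.130114423211136, 1.1301144232111606])
loupe top (array([495.27184178, 351.24075397,  68.67290091]), [0.273834847368229, 1.0257560277407975, 2.2220319636299766, 1.617931804897783])
side px (316, 152) ray at y=179 : [601.31640126 179.         126.95111418]
side px (325, 168) ray at y=179 : [630.75146563 179.          68.74311111]
side px (288, 168.5) ray at y=179 : [517.261282   179.          87.39736367]
foot row234 100 [619.15531978 179.32540735 100.        ]
foot row234 110 [615.47264424 179.47975921 110.        ]
foot row234 120 [611.7899687  179.63411106 120.        ]
[[316, 152], [303, 159], [297, 157], [283, 169], [295, 182], [302, 181], [321, 170], [322, 163]]
loupe top z74 [493.82297213 350.0374633   74.        ] [495.33009311 348.00212114  74.        ]
```

View pics/c3.png

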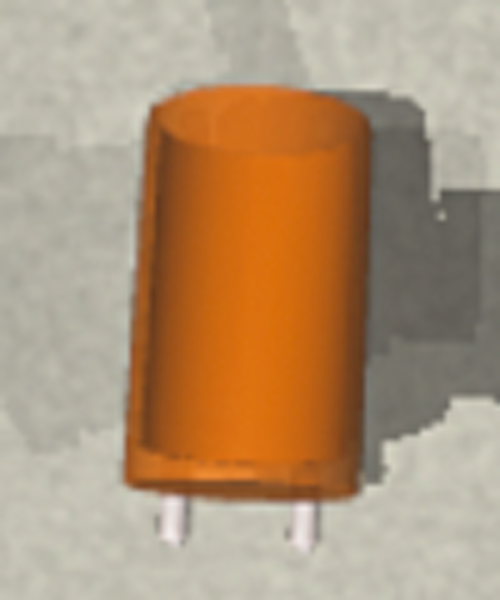

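The crop shows the solid foot at the +x end (bottom, row 475) and the mouth edge at the top. The rim top triangulates to (517,183,74), so the axis runs from mouth (530,182,45) to foot (621,179,88), which agrees with row 234. I'll grip at (580,180,69).

Request:
step_arm([
  [[-0.06,-0.02,0.08],[0,0,0.023],1],
  [[-0.107,-0.022,0.18],[0,0,0.023],1],
  [[-0.107,-0.022,0.3],[0,0,0.023],1],
  [[-0.107,-0.022,0.42],[0,0,0.023],1],
  [[-0.107,-0.022,0.53],[0,0,0.023],1],
  [[-0.107,-0.022,0.62],[0,0,0.023],1],
  [[-0.107,-0.022,0.69],[0,0,0.023],1],
  [[-0.107,-0.022,0.735],[0,0,0.023],1],
  [[-0.107,-0.022,0.74],[0,0,0.023],1],
  [[-0.107,-0.022,0.74],[0,0,0.023],1],
])

```text
t: 2.5
ee_pos: [580.0, 179.7, 52.5]
orientation: [-0.052, -3.14, 0.0]
ft_force: [-0.2, 0.3, 0.2]
width: 87.7
grasp_force: 0.0
```

Request:
step_arm([
  [[0,0,0],[0,0,0],-1],
  [[0,0,0],[0,0,0],-1],
  [[0,0,0],[0,0,0],-1],
  [[0,0,0],[0,0,0],-1],
  [[0,0,0],[0,0,0],-1],
  [[0,0,0],[0,0,0],-1],
  [[0,0,0],[0,0,0],-1],
  [[0,0,0],[0,0,0],-1],
])

```text
t: 3.17
ee_pos: [581.7, 180.8, 54.1]
orientation: [0.055, 3.139, 0.005]
ft_force: [-3.4, 8.2, 4.2]
width: 56.4
grasp_force: 29.4
```

```bash
python3 - <<'E'
from h import *
from workcell import *
w=get_image("wrist");q=get_image("side");o=get_obs();pickle.dump((w,q,o),open('w3.pkl','wb'));print(o["width"],o["grasp_force"],o["ft_force"],o["ee_pos"])
a=cv2.resize(w["pixels"][100:300,220:420],(400,400),interpolation=cv2.INTER_CUBIC);b=cv2.resize(q["pixels"][110:210,250:350],(400,400),interpolation=cv2.INTER_CUBIC)
cv2.imwrite('pics/c4.png',np.hstack([a,b])[:,:,::-1])
E
```

```text
56.223057939837176 29.445605473592877 [-2.25587667 10.1312115   5.88034412] [581.72039771 180.8061342   54.0786082 ]
```

View pics/c4.png

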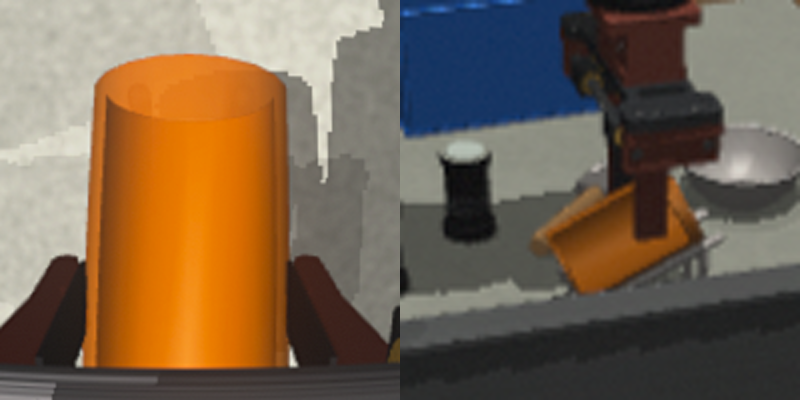

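The crop shows the fingers astride the tumbler, about a third of the length from the foot. I'll lift straight up.

Request:
step_arm([
  [[0,0,-0.02],[0,0,0],-1],
  [[0,0,-0.05],[0,0,0],-1],
  [[0,0,-0.1],[0,0,0],-1],
  [[0,0,-0.16],[0,0,0],-1],
  [[0,0,-0.24],[0,0,0],-1],
  [[0,0,-0.34],[0,0,0],-1],
  [[0,0,-0.44],[0,0,0],-1],
  [[0,0,-0.54],[0,0,0],-1],
  [[0,0,-0.64],[0,0,0],-1],
  [[0,0,-0.74],[0,0,0],-1],
  [[0,0,-0.8],[0,0,0],-1],
  [[0,0,-0.8],[0,0,0],-1],
  [[0,0,-0.8],[0,0,0],-1],
])

```text
t: 4.35
ee_pos: [581.0, 178.3, 293.6]
orientation: [0.054, 3.139, 0.001]
ft_force: [1.2, -0.2, -2.2]
width: 56.1
grasp_force: 28.3
```

```bash
python3 - <<'E'
from h import *
from workcell import *
s=get_image("scene");q=get_image("side");o=get_obs();pickle.dump((s,q,o),open('w4.pkl','wb'));print(o["width"],o["grasp_force"],o["ft_force"],o["ee_pos"],o["qpos"].round(2))
for n,im in(('s',s),('q',q)):
    m=amber(im,0,0,640,400).astype(np.uint8);k,l,st,c=cv2.connectedComponentsWithStats(m)
    print(n,[(st[i].tolist(),c[i].round().tolist()) for i in range(1,k) if 80<st[i][4]<3000]); print(proj(im,o["ee_pos"]+[0,0,19]))
u,v=map(int,proj(q,o["ee_pos"])); cv2.imwrite('pics/c5.png',cv2.resize(q["pixels"][v-60:v+60,u-60:u+60],(480,480),interpolation=cv2.INTER_CUBIC)[:,:,::-1])
E
```

```text
56.55284333311669 28.258939627557993 [-0.3467538  -0.90874463 -2.58546057] [579.745415   178.08623046 290.98242699] [ 0.28  0.3   1.56 -0.    1.28 -1.26]
s [([216, 35, 70, 85, 1817], [240.0, 75.0]), ([295, 38, 37, 73, 955], [318.0, 83.0]), ([612, 123, 28, 22, 346], [629.0, 132.0]), ([373, 127, 23, 22, 362], [384.0, 138.0]), ([266, 185, 19, 30, 363], [276.0, 201.0]), ([171, 191, 53, 40, 551], [193.0, 214.0]), ([554, 196, 86, 67, 1111], [597.0, 227.0]), ([545, 279, 66, 60, 899], [579.0, 312.0])]
(np.float64(380.70543217798155), np.float64(139.9090512390687))
q [([242, 14, 58, 24, 908], [272.0, 24.0]), ([323, 23, 20, 11, 128], [330.0, 29.0]), ([236, 75, 21, 19, 175], [245.0, 85.0]), ([287, 82, 37, 26, 495], [303.0, 94.0]), ([314, 94, 39, 15, 186], [333.0, 103.0]), ([336, 215, 28, 18, 387], [350.0, 223.0]), ([243, 251, 34, 20, 414], [259.0, 260.0]), ([234, 342, 122, 58, 2510], [300.0, 378.0])]
(np.float64(309.50928250805396), np.float64(90.40047244223878))
```

View pics/c5.png

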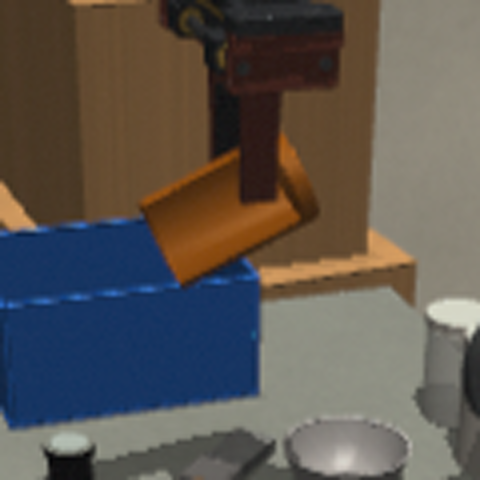

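The tumbler is held firmly with its tilt unchanged. I'll turn it 65° mouth-down, and refine the peg position from the first images at the same time.

Request:
step_arm([
  [[0,0,0],[0,-0.04,0],-1],
  [[0,0,0],[0,-0.1,0],-1],
  [[0,0,0],[0,-0.17,0],-1],
  [[0,0,0],[0,-0.25,0],-1],
  [[0,0,0],[0,-0.33,0],-1],
  [[0,0,0],[0,-0.41,0],-1],
  [[0,0,0],[0,-0.49,0],-1],
  [[0,0,0],[0,-0.57,0],-1],
  [[0,0,0],[0,-0.65,0],-1],
  [[0,0,0],[0,-0.71,0],-1],
  [[0,0,0],[0,-0.756,0],-1],
  [[0,0,0],[0,-0.756,0],-1],
  [[0,0,0],[0,-0.756,0],-1],
])

```text
t: 5.53
ee_pos: [570.3, 181.8, 352.4]
orientation: [0.043, 2.179, -0.034]
ft_force: [1.0, -0.5, -1.6]
width: 55.8
grasp_force: 28.5
```

```bash
python3 - <<'E'
from h import *
from workcell import *
o=get_obs();print(o["ee_pos"],o["qpos"].round(2));Rt=R.from_rotvec(o["orientation"]).as_matrix();print(Rt.round(3).tolist())
d=pickle.load(open('im0.pkl','rb'));r=[]
for n,(x0,y0,x1,y1) in (('scene',(195,235,238,270)),('side',(370,300,430,355))):
    p=d[n]["pixels"][y0:y1,x0:x1].astype(int);m=((p.max(2)<85)&(p.max(2)-p.min(2)<25)).astype(np.uint8)
    c=max(cv2.findContours(m,0,1)[0],key=cv2.contourArea);h=cv2.convexHull(c);M=cv2.moments(h);u,v=M['m10']/M['m00']+x0,M['m01']/M['m00']+y0
    print(n,cv2.boundingRect(h),u,v,[plane(d[n],u,v,z).round(1) for z in(15,20)]);r.append(ray(d[n],u,v))
print(tri(*r))
E
```

```text
[570.34130024 181.81372308 352.44146542] [ 0.57 -0.04  2.17 -1.31  0.51  0.08]
[[-0.571, 0.044, 0.82], [0.018, 0.999, -0.041], [-0.821, -0.008, -0.571]]
scene (8, 16, 28, 15) 218.2415902140673 259.34709480122325 [array([ 621.3, -351.1,   15. ]), array([ 625.9, -351. ,   20. ])]
side (5, 4, 49, 47) 397.77617212588314 328.65628345108115 [array([ 581.9, -358.5,   15. ]), array([ 579.4, -361.6,   20. ])]
(array([ 595.3674246 , -348.02896493,   -9.72298789]), [4.556674661202561, 4.556674661202493])
```

Joint 4 reached its limit, so the turn stopped short. I'll fit a quick kinematic model from the logged poses to choose a reachable final pose.

```bash
cat > kin.py <<'E'
import numpy as np
from scipy.optimize import least_squares
from scipy.spatial.transform import Rotation as R
LO=np.array([-3,-.9,.09,-1.31,.11,-2.54]);HI=np.array([3,2.11,2.58,4.45,2.69,2.54])
z=lambda a:R.from_euler('z',a); y=lambda a:R.from_euler('y',a)
def fk(q,P,s=1):
    a,h,L1,L2,L3,e=P
    A=z(q[0])*y(q[1]); F=A*y(q[2]); W=F*z(s*q[3])*y(q[4])
    p=z(q[0]).apply([a,0,h])+A.apply([0,0,L1])+F.apply([e,0,L2])+W.apply([0,0,L3])
    return p,W*z(np.pi/2+q[5])
def ik(p,Rt,P,q0,s=1):
    def f(q):
        pp,RR=fk(q,P,s); return np.r_[(pp-p)/100,(RR.inv()*Rt).as_rotvec()*3]
    r=least_squares(f,np.clip(q0,LO+.02,HI-.02),bounds=(LO,HI)); return r.x,r.cost
E
python3 - <<'E'
from kin import *
from workcell import *
import pickle
D=[pickle.load(open('w1.pkl','rb'))[1],pickle.load(open('w2.pkl','rb'))[1],pickle.load(open('w3.pkl','rb'))[2],pickle.load(open('w4.pkl','rb'))[2],get_obs()]
D.append(dict(qpos=[1.093,.423,1.63,0,1.089,-.019],ee_pos=np.array([276.763,560.363,184.675]),orientation=[-7.14335299e-01, -3.05898692e+00,0]))
for s in(1,-1):
    def f(P): return np.concatenate([fk(d["qpos"],P,s)[0]-d["ee_pos"] for d in D])
    r=least_squares(f,[0,300,450,400,200,0]); print(s,r.x.round(1),np.abs(r.fun).max(),[(fk(d["qpos"],r.x,s)[1].inv()*R.from_rotvec(d["orientation"])).magnitude().round(3) for d in D])
    if s==1 or r.cost<best[0]: best=(r.cost,s,r.x)
pickle.dump(best,open('kin.pkl','wb'));_,s,P=best
G=np.array([590,-352,87.])
for az in(-10,-31,-50):
  for up in(0,70):
    Rt=z(np.radians(az))*y(np.radians(115))*z(np.pi)  # tool x downward?
    Rt=z(np.radians(az))*R.from_matrix(np.c_[[-np.cos(np.radians(65)),0,-np.sin(np.radians(65))],[0,1,0],[np.sin(np.radians(65)),0,-np.cos(np.radians(65))]])
    p=G+[0,0,up]+19*Rt.apply([0,0,1])
    for q4,q6 in((0,-1.57),(0,1.57),(3.14,1.57),(3.14,-1.57),(1.57,0)):
        x,c=ik(p,Rt,P,[-.5,.8,1.3,q4,.5,q6],s); print(az,up,q4,x.round(2),round(c,5))
E
```

```text
Traceback (most recent call last):
AttributeError: 'float' object has no attribute 'round'
```

```bash
cat > plan.py <<'E'
from kin import *
from workcell import *
import pickle
D=[pickle.load(open('w1.pkl','rb'))[1],pickle.load(open('w2.pkl','rb'))[1],pickle.load(open('w3.pkl','rb'))[2],pickle.load(open('w4.pkl','rb'))[2],get_obs()]
D.append(dict(qpos=[1.093,.423,1.63,0,1.089,-.019],ee_pos=np.array([276.763,560.363,184.675]),orientation=[-7.14335299e-01, -3.05898692e+00,0]))
for s in(1,-1):
    def f(P): return np.concatenate([fk(d["qpos"],P,s)[0]-d["ee_pos"] for d in D])
    r=least_squares(f,[0,300,450,400,200,0]); print(s,r.x.round(1),np.abs(r.fun).max(),[round(float((fk(d["qpos"],r.x,s)[1].inv()*R.from_rotvec(d["orientation"])).magnitude()),3) for d in D])
    if s==1 or r.cost<best[0]: best=(r.cost,s,r.x)
pickle.dump(best,open('kin.pkl','wb'));_,s,P=best
G=np.array([590,-352,87.]);S,C=np.sin(np.radians(65)),np.cos(np.radians(65))
for az in(-10,-31,-50):
  for up in(0,70):
    Rt=z(np.radians(az))*R.from_matrix(np.c_[[-C,0,-S],[0,1,0],[S,0,-C]])
    p=G+[0,0,up]+19*Rt.apply([0,0,1])
    for q4,q6 in((0,-1.57),(3.14,1.57),(1.57,0),(-1,-.5)):
        x,c=ik(p,Rt,P,[-.5,.8,1.3,q4,.5,q6],s); print(az,up,q4,x.round(2),round(c,5))
E
python3 plan.py
```

```text
1 [  5.6 302.7 550.9 479.2 336.2  68.4] 11.654603372574513 [0.0, 0.0, 0.0, 0.0, 0.0, 0.0]
-1 [ 151.3   52.7  231.2  331.4   37.4 -168.1] 127.22679610961444 [0.001, 0.001, 0.007, 0.0, 2.621, 0.0]
-10 0 0 [-0.54  0.47  1.94  0.76  0.11 -2.54] 1.34151
-10 0 3.14 [-0.78  0.76  2.15  2.45  0.94  1.74] 0.0
-10 0 1.57 [-0.78  0.76  2.15  2.45  0.94  1.74] 0.0
-10 0 -1 [-0.44  0.47  1.97 -1.31  0.11 -0.4 ] 1.57567
-10 70 0 [-0.53  0.35  1.98  0.77  0.11 -2.54] 1.01696
-10 70 3.14 [-0.78  0.59  2.16  2.37  0.83  1.87] 0.0
-10 70 1.57 [-0.78  0.59  2.16  2.37  0.83  1.87] 0.0
-10 70 -1 [-0.43  0.35  2.01 -1.31  0.11 -0.4 ] 1.25518
-31 0 0 [-0.48  0.47  1.96 -1.31  0.11 -0.2 ] 1.06491
-31 0 3.14 [-0.54  0.75  2.21  3.15  0.96  1.57] 0.0
-31 0 1.57 [-0.54  0.75  2.21  3.15  0.96  1.57] 0.0
-31 0 -1 [-0.48  0.47  1.96 -1.31  0.11 -0.2 ] 1.06491
-31 70 0 [-0.48  0.35  2.   -1.31  0.11 -0.21] 0.73647
-31 70 3.14 [-0.54  0.57  2.23  3.15  0.79  1.57] 0.0
-31 70 1.57 [-0.54  0.57  2.23  3.15  0.79  1.57] 0.0
-31 70 -1 [-0.48  0.35  2.   -1.31  0.11 -0.21] 0.73647
-50 0 0 [-0.32  0.52  1.9  -1.31  0.48  0.19] 0.96659
-50 0 3.14 [-0.31  0.76  2.16  3.78  0.94  1.42] 0.0
-50 0 1.57 [-0.32  0.52  1.9  -1.31  0.48  0.19] 0.96659
-50 0 -1 [-0.32  0.52  1.9  -1.31  0.48  0.19] 0.96659
-50 70 0 [-0.33  0.4   1.95 -1.31  0.45  0.14] 0.68144
-50 70 3.14 [-0.31  0.59  2.17  3.85  0.82  1.3 ] 0.0
-50 70 1.57 [-0.33  0.4   1.95 -1.31  0.45  0.14] 0.68144
-50 70 -1 [-0.33  0.4   1.95 -1.31  0.45  0.14] 0.68144
```

```bash
cat > path.py <<'E'
from kin import *
import pickle
_,s,P=pickle.load(open('kin.pkl','rb'))
def Rt(az,th):
    S,C=np.sin(np.radians(th)),np.cos(np.radians(th)); return z(np.radians(az))*R.from_matrix(np.c_[[-C,0,-S],[0,1,0],[S,0,-C]])
def run(way,q,n=20,show=True):
    bad=0
    for (a,b) in zip(way[:-1],way[1:]):
        a,b=np.array(a,float),np.array(b,float);mx=0
        for t in np.linspace(0,1,n+1)[1:]:
            w=a+(b-a)*t;Ro=Rt(w[3],w[4]);x,c=ik(w[:3]+19*Ro.apply([0,0,1]),Ro,P,q,s);mx=max(mx,np.abs(x-q).max());q=x;bad=max(bad,c)
        if show: print(b,q.round(2),'maxstep',mx.round(2),'cost',round(bad,5))
    return q
if __name__=="__main__":
    q0=np.array([.28,.3,1.56,0,1.28,-1.26])
    for az in(-15,-2,10):
        print('az',az); run([(580,178,310,-2,0),(590,-100,310,az,0),(590,-352,310,az,0),(590,-352,310,az,35),(590,-352,310,az,65),(590,-352,160,az,65),(590,-352,87,az,65)],q0)
E
python3 path.py
```

```text
az -15
[ 590. -100.  310.  -15.    0.] [-0.17  0.28  1.58 -0.    1.28 -1.48] maxstep 0.02 cost 0.0
[ 590. -352.  310.  -15.    0.] [-0.54  0.43  1.37 -0.    1.34 -1.85] maxstep 0.02 cost 0.0
[ 590. -352.  310.  -15.   35.] [-0.63  0.2   1.83  0.4   0.57 -2.22] maxstep 0.05 cost 0.0
[ 590. -352.  310.  -15.   65.] [-0.55  0.13  2.02  0.83  0.11 -2.54] maxstep 0.07 cost 0.35943
[ 590. -352.  160.  -15.   65.] [-0.55  0.34  1.98  0.81  0.11 -2.54] maxstep 0.01 cost 0.89094
[ 590. -352.   87.  -15.   65.] [-0.55  0.46  1.94  0.8   0.11 -2.54] maxstep 0.01 cost 1.23708
az -2
[ 590. -100.  310.   -2.    0.] [-0.17  0.28  1.58 -0.    1.28 -1.7 ] maxstep 0.02 cost 0.0
[ 590. -352.  310.   -2.    0.] [-0.54  0.43  1.37 -0.    1.34 -2.07] maxstep 0.02 cost 0.0
[ 590. -352.  310.   -2.   35.] [-0.69  0.23  1.78  0.53  0.71 -2.54] maxstep 0.05 cost 0.00312
[ 590. -352.  310.   -2.   65.] [-0.59  0.13  1.94  0.73  0.33 -2.54] maxstep 0.02 cost 0.71596
[ 590. -352.  160.   -2.   65.] [-0.52  0.34  1.98  0.7   0.12 -2.54] maxstep 0.01 cost 1.26551
[ 590. -352.   87.   -2.   65.] [-0.52  0.47  1.94  0.68  0.11 -2.54] maxstep 0.01 cost 1.58471
az 10
[ 590. -100.  310.   10.    0.] [-0.17  0.28  1.58 -0.    1.28 -1.91] maxstep 0.03 cost 0.0
[ 590. -352.  310.   10.    0.] [-0.54  0.43  1.37 -0.    1.34 -2.28] maxstep 0.02 cost 0.0
[ 590. -352.  310.   10.   35.] [-0.66  0.26  1.69  0.43  0.84 -2.54] maxstep 0.03 cost 0.11099
[ 590. -352.  310.   10.   65.] [-0.61  0.15  1.86  0.65  0.52 -2.54] maxstep 0.02 cost 1.19866
[ 590. -352.  160.   10.   65.] [-0.54  0.35  1.92  0.6   0.28 -2.54] maxstep 0.01 cost 1.79847
[ 590. -352.   87.   10.   65.] [-0.51  0.47  1.92  0.57  0.18 -2.54] maxstep 0.01 cost 2.11371
```

```bash
cat > s.py <<'E'
from path import *
q0=np.array([-.54,.43,1.37,0,1.34,-2.07])
for az in range(15,-241,-15):
    q=q0.copy();q[5]=-2.07-np.radians(az+2)
    if abs(q[5])>2.5: continue
    cs=[]
    w=np.array([590,-352,310.]);ms=0
    for th,zz in [(t,310) for t in range(5,66,5)]+[(65,h) for h in range(290,86,-29)]+[(65,87)]:
        Ro=Rt(az,th);x,c=ik(np.array([590,-352,zz])+19*Ro.apply([0,0,1]),Ro,P,q,s);ms=max(ms,abs(x-q).max());q=x;cs.append(c)
    print(az,q.round(2),'cost',round(max(cs),4),'maxstep',ms.round(2))
E
python3 s.py
```

```text
15 [-0.51  0.47  1.9   0.53  0.23 -2.54] cost 2.3809 maxstep 0.08
0 [-0.51  0.47  1.94  0.66  0.11 -2.54] cost 1.6599 maxstep 0.11
-15 [-0.55  0.46  1.94  0.8   0.11 -2.54] cost 1.2371 maxstep 0.17
-30 [-0.58  0.46  1.94  0.94  0.11 -2.54] cost 1.1466 maxstep 0.76
-45 [-0.4   0.49  1.93 -1.31  0.3   0.04] cost 1.0273 maxstep 0.4
-60 [-0.2   0.62  1.84 -1.31  0.75  0.44] cost 0.7345 maxstep 0.23
-75 [-0.12  0.74  1.77 -1.31  1.01  0.71] cost 0.3111 maxstep 0.15
-90 [-0.11  0.83  1.72 -1.31  1.16  0.89] cost 0.0348 maxstep 0.11
-105 [-0.11  0.9   1.6  -1.19  1.31  0.91] cost 0.0 maxstep 0.09
-120 [-0.14  0.97  1.41 -1.    1.5   0.87] cost 0.0 maxstep 0.09
-135 [-0.19  1.04  1.22 -0.85  1.7   0.88] cost 0.0 maxstep 0.09
-150 [-0.24  1.12  1.03 -0.72  1.89  0.91] cost 0.0 maxstep 0.08
-165 [-0.31  1.2   0.86 -0.59  2.07  0.99] cost 0.0 maxstep 0.08
-180 [-0.38  1.26  0.71 -0.44  2.23  1.12] cost 0.0 maxstep 0.1
-195 [-0.46  1.31  0.6  -0.25  2.34  1.31] cost 0.0 maxstep 0.11
-210 [-0.53  1.33  0.56 -0.01  2.39  1.56] cost 0.0 maxstep 0.11
-225 [-0.61  1.31  0.59  0.22  2.35  1.8 ] cost 0.0 maxstep 0.11
-240 [-0.69  1.27  0.69  0.42  2.24  2.  ] cost 0.0 maxstep 0.1
```

A reachable mouth-down pose has the tool pointing at about azimuth -150°. I'll go back to tool-down first, then yaw and carry.

Request:
step_arm([
  [[0,0,0],[0,0.06,0],-1],
  [[0,0,0],[0,0.13,0],-1],
  [[0,0,0],[0,0.21,0],-1],
  [[0,0,0],[0,0.29,0],-1],
  [[0,0,0],[0,0.37,0],-1],
  [[0,0,0],[0,0.45,0],-1],
  [[0,0,0],[0,0.53,0],-1],
  [[0,0,0],[0,0.61,0],-1],
  [[0,0,0],[0,0.69,0],-1],
  [[0,0,0],[0,0.756,0],-1],
  [[0,0,0],[0,0.756,0],-1],
  [[0,0,0],[0,0.756,0],-1],
])

```text
t: 6.53
ee_pos: [574.3, 180.4, 350.2]
orientation: [-0.07, -2.962, 0.007]
ft_force: [-0.3, -0.6, -3.2]
width: 55.6
grasp_force: 28.2
```

```bash
python3 - <<'E'
from h import *
from workcell import *
o=get_obs();print(o["t"],o["ee_pos"],o["qpos"].round(3),R.from_rotvec(o["orientation"]).as_matrix().round(3).tolist())
d=pickle.load(open('im0.pkl','rb'));s,q=d['scene'],d['side'];w2,_=pickle.load(open('w2.pkl','rb'))
print('jar cap',tri(ray(s,309,252),ray(q,404,211))[0].round(),'other foot',tri(ray(s,277,203),ray(q,350,219),ray(w2,85,195,1)),'rail z140 ends w2',plane(w2,165,40,140,1).round(),plane(w2,163,250,140,1).round())
E
```

```text
6.5333 [574.34062717 180.42125469 350.1633368 ] [ 0.258  0.35   1.371  0.045  1.593 -1.268] [[-0.983, 0.047, -0.177], [0.047, 0.999, -0.0], [0.177, -0.009, -0.984]]
jar cap [736. -98.  81.] other foot (array([ 561.47974995, -141.85176618,  129.73436527]), [5.088260397534513, 4.845012352783461, 5.892698459194778]) rail z140 ends w2 [373.  14. 140.] [630.  -6. 140.]
```

Request:
step_arm([
  [[0,0,0],[0.005,-0.06,0],-1],
  [[0,0,0],[0.006,-0.119,0],-1],
  [[0,0,0],[0.006,-0.119,0],-1],
  [[0,0,0],[0.006,-0.119,0],-1],
])

```text
t: 6.87
ee_pos: [570.6, 181.7, 354.5]
orientation: [0.068, 3.131, -0.025]
ft_force: [0.3, -0.3, -0.9]
width: 55.8
grasp_force: 28.3
```

Request:
step_arm([
  [[0,-0.03,0],[0,0,0.04],-1],
  [[0,-0.08,0],[0,0,0.1],-1],
  [[0,-0.15,0],[0,0,0.18],-1],
  [[0.02,-0.23,0],[0,0,0.26],-1],
  [[0.04,-0.31,0],[0,0,0.34],-1],
  [[0.06,-0.4,0],[0,0,0.42],-1],
  [[0.08,-0.49,0],[0,0,0.5],-1],
  [[0.1,-0.58,0],[0,0,0.58],-1],
  [[0.1,-0.67,0],[0,0,0.66],-1],
  [[0.1,-0.76,0],[0,0,0.74],-1],
  [[0.1,-0.85,0],[0,0,0.82],-1],
  [[0.1,-0.93,0],[0,0,0.9],-1],
  [[0.1,-0.98,0],[0,0,0.95],-1],
  [[0.1,-1,0],[0,0,0.96],-1],
  [[0.1,-1,0],[0,0,0.96],-1],
  [[0.1,-1,0],[0,0,0.96],-1],
])

```text
t: 8.2
ee_pos: [528.6, -116.3, 358.6]
orientation: [2.11, 2.305, -0.008]
ft_force: [0.3, 0.3, -1.6]
width: 56.0
grasp_force: 28.3
```

```bash
python3 - <<'E'
from h import *
from workcell import *
o=get_obs();M=R.from_rotvec(o["orientation"]);Rt=M.as_matrix();print(o["t"],o["ee_pos"],o["qpos"].round(3),Rt.round(3).tolist())
az=np.radians(-150);G=R.from_matrix(np.c_[[-np.cos(az),-np.sin(az),0],[-np.sin(az),np.cos(az),0],[0,0,-1]])
print('shift',(M.inv().apply(np.array([486,-412,354])-o["ee_pos"])/300).round(3),'rot',((M.inv()*G).as_rotvec()/1.5).round(3))
E
```

```text
8.2 [ 528.5894374  -116.31534235  358.55175796] [-0.23   0.132  1.621 -0.013  1.376 -0.316] [[-0.088, 0.996, 0.009], [0.996, 0.088, -0.015], [-0.016, 0.007, -1.0]]
shift [-0.969 -0.228  0.029] rot [0.01  0.007 0.757]
```

Request:
step_arm([
  [[-0.04,-0.01,0],[0,0,0.04],-1],
  [[-0.1,-0.02,0],[0,0,0.1],-1],
  [[-0.19,-0.04,0],[0,0,0.18],-1],
  [[-0.29,-0.06,0],[0,0,0.26],-1],
  [[-0.4,-0.09,0],[0,0,0.34],-1],
  [[-0.51,-0.12,0],[0,0,0.42],-1],
  [[-0.62,-0.15,0],[0.01,0.007,0.5],-1],
  [[-0.73,-0.18,0],[0.01,0.007,0.58],-1],
  [[-0.83,-0.2,0],[0.01,0.007,0.66],-1],
  [[-0.91,-0.22,0],[0.01,0.007,0.73],-1],
  [[-0.96,-0.228,0],[0.01,0.007,0.757],-1],
  [[-0.969,-0.228,0],[0.01,0.007,0.757],-1],
  [[-0.969,-0.228,0],[0.01,0.007,0.757],-1],
  [[-0.969,-0.228,0],[0.01,0.007,0.757],-1],
])

```text
t: 9.37
ee_pos: [486.0, -410.5, 362.8]
orientation: [-3.034, -0.815, -0.002]
ft_force: [-0.3, 0.8, -2.3]
width: 55.7
grasp_force: 28.3
```

```bash
python3 - <<'E'
from h import *
from workcell import *
w=get_image("wrist");o=get_obs();pickle.dump((w,o),open('w5.pkl','wb'));M=R.from_rotvec(o["orientation"]);print(o["t"],o["ee_pos"],o["qpos"].round(3),M.as_matrix().round(3).tolist())
print([proj(w,(590,-352,zz),1) for zz in(30,102)])
cv2.imwrite('pics/w5.png',w["pixels"][:,:,::-1])
E
```

```text
9.4167 [ 486.0313762  -410.35394877  362.94913157] [-7.200e-01  2.980e-01  1.404e+00  1.000e-03  1.439e+00  3.250e-01] [[0.865, 0.501, 0.001], [0.501, -0.865, 0.0], [0.001, 0.0, -1.0]]
[(np.float64(313.23778769247895), np.float64(93.79365216377518)), (np.float64(313.2953505065927), np.float64(89.08661889437542))]
```

View pics/w5.png

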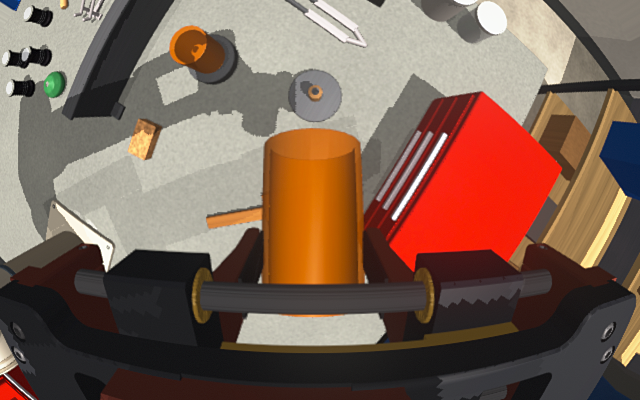

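The wrist view shows the peg base disc at (315,96), its tip at (316,92), the held tumbler at (312,210) and the red toolbox at (470,180). That's the last picture I may view, so I'll work from numbers from here.

```bash
python3 - <<'E'
from h import *
from workcell import *
w,o=pickle.load(open('w5.pkl','rb'));d=pickle.load(open('im0.pkl','rb'))
p=w["pixels"].astype(int)
m=(p.max(2)-p.min(2)<22)&(p.max(2)<135);z=np.zeros_like(m);z[60:128,282:350]=1;m&=z
c=max(cv2.findContours(m.astype(np.uint8),0,1)[0],key=cv2.contourArea);(e,ax,an)=cv2.fitEllipse(cv2.convexHull(c));print('base',e,ax)
m=(p[...,0]-p[...,2]>40)&z;ys,xs=np.where(m);print('peg px',xs.mean(),ys.mean(),len(xs))
print('base z25',plane(w,*e,25,1),'peg tip z95',plane(w,xs.mean(),ys.mean(),95,1))
T=np.array(w["T"]);print('cam',T[:3,3])
for u in((480,93),(560,170),(365,235),(362,228)): print('red',u,[plane(w,*u,zz,1).round() for zz in(0,100,150)])
s=d['scene'];print('red scene',plane(s,152,277,0).round(),[plane(s,133,196,zz).round() for zz in (100,150)])
E
```

```text
base (309.3423767089844, 93.80857849121094) (51.52082824707031, 73.12039947509766)
peg px 314.9793103448276 92.82758620689656 145
base z25 [ 587.06684306 -345.99815663   25.        ] peg tip z95 [ 587.00259629 -356.64888784   95.        ]
cam [ 544.21690917 -377.83036136  563.51807259]
red (480, 93) [array([ 778., -625.,    0.]), array([ 737., -581.,  100.]), array([ 716., -559.,  150.])]
red (560, 170) [array([ 777., -913.,    0.]), array([ 736., -818.,  100.]), array([ 715., -771.,  150.])]
red (365, 235) [array([ 413., -572.,    0.]), array([ 436., -538.,  100.]), array([ 448., -520.,  150.])]
red (362, 228) [array([ 422., -559.,    0.]), array([ 444., -527.,  100.]), array([ 454., -511.,  150.])]
red scene [ 613. -545.    0.] [array([ 337., -576.,  100.]), array([ 406., -560.,  150.])]
```

```bash
cat > tgt.py <<'E'
from path import *
from workcell import *
Ft=np.array([-39,0,-34.])
def rel(F,az,th,Fo=Ft):
    o=get_obs();M=R.from_rotvec(o["orientation"]);G=Rt(az,th);t=np.array(F)-G.apply(Fo)
    print('tcp',t.round(1),'shift',(M.inv().apply(t-o["ee_pos"])/300).round(4),'rot',((M.inv()*G).as_rotvec()/1.5).round(4));return t,G
E
python3 - <<'E'
from tgt import *
q=get_obs()["qpos"]
for az in(-135,-150):
  for h in(290,130):
    t,G=rel((588,-356,h),az,65);q,c=ik(t,G,P,q,s);print(q.round(2),round(c,4))
E
```

```text
tcp [ 577.9 -366.1  240.3] shift [0.3383 0.0257 0.4093] rot [-0.0981 -0.7526 -0.1547]
[-0.19  0.84  1.22 -0.88  1.82  0.72] 0.0
tcp [ 577.9 -366.1   80.3] shift [0.3376 0.0255 0.9426] rot [-0.0981 -0.7526 -0.1547]
[-0.19  1.04  1.22 -0.86  1.7   0.87] 0.0
tcp [ 575.6 -363.2  240.3] shift [0.3366 0.0134 0.4093] rot [ 8.000e-04 -7.571e-01  7.000e-04]
[-0.25  0.94  1.03 -0.78  2.03  0.77] 0.0
tcp [ 575.6 -363.2   80.3] shift [0.336  0.0131 0.9426] rot [ 8.000e-04 -7.571e-01  7.000e-04]
[-0.25  1.12  1.03 -0.73  1.89  0.91] 0.0
```

Request:
step_arm([
  [[0.03,0,0.02],[0,-0.03,0],-1],
  [[0.07,0,0.05],[0,-0.08,0],-1],
  [[0.11,0.002,0.08],[0,-0.14,0],-1],
  [[0.15,0.004,0.11],[0,-0.2,0],-1],
  [[0.19,0.006,0.14],[0,-0.27,0],-1],
  [[0.22,0.008,0.17],[0,-0.34,0],-1],
  [[0.25,0.01,0.2],[0,-0.41,0],-1],
  [[0.27,0.012,0.23],[0,-0.48,0],-1],
  [[0.29,0.013,0.26],[0,-0.55,0],-1],
  [[0.31,0.013,0.28],[0,-0.62,0],-1],
  [[0.33,0.013,0.3],[0,-0.69,0],-1],
  [[0.337,0.013,0.3],[0,-0.74,0],-1],
  [[0.337,0.013,0.3],[0,-0.757,0],-1],
  [[0.337,0.013,0.3],[0,-0.757,0],-1],
  [[0.337,0.013,0.3],[0,-0.757,0],-1],
])

```text
t: 10.67
ee_pos: [575.6, -364.6, 273.4]
orientation: [2.357, 0.629, -1.497]
ft_force: [-0.2, 0.0, -1.2]
width: 56.0
grasp_force: 28.5
```

```bash
python3 - <<'E'
from h import *
from tgt import *
o=get_obs();G=R.from_rotvec(o["orientation"]);print(o["t"],o["ee_pos"],o["qpos"].round(2),o["width"],G.as_matrix().round(3).tolist())
t=o["ee_pos"];F=t+G.apply(Ft);Mo=t+G.apply([51.7,0,8.6]);print('pred F',F.round(1),'M',Mo.round(1))
S={n:get_image(n) for n in('scene','side')};pickle.dump((S,o),open('w6.pkl','wb'))
for n,im in S.items():
    f,m_=proj(im,F),proj(im,Mo);print(n,'proj F',np.round(f,1),'M',np.round(m_,1))
    x=int((f[0]+m_[0])/2);y=int((f[1]+m_[1])/2);m=amber(im,x-40,y-45,x+40,y+45).astype(np.uint8)
    k,l,st,c=cv2.connectedComponentsWithStats(m);
    for i in range(1,k):
        if st[i][4]>60:
            r=cv2.minAreaRect(cv2.findContours((l==i).astype(np.uint8),0,1)[0][0]);print(st[i],c[i].round(1),r)
rel((588,-356,200),-150,65);rel((588,-356,131),-150,65)
E
```

```text
10.6667 [ 575.56116427 -364.58007088  273.40920839] [-0.25  0.91  1.01 -0.8   2.05  0.73] 55.99252857668467 [[0.369, 0.499, -0.784], [0.211, -0.867, -0.452], [-0.905, 0.001, -0.425]]
pred F [ 587.9 -357.4  323.2] M [ 587.9 -357.6  223. ]
scene proj F [195.1 171.1] M [202.2 200.8]
[185 166  24  15 256] [196.8 172.9] ((196.58827209472656, 172.8529510498047), (13.096923828125, 23.525955200195312), 75.96376037597656)
[171 208  29  22 348] [186.  219.8] ((185.4346466064453, 220.77308654785156), (14.559161186218262, 26.75026512145996), 52.12501525878906)
side proj F [428.3 198.3] M [417.5 247.9]
[411 178  41  30 765] [430.2 194.8] ((430.7510681152344, 195.56640625), (39.764060974121094, 25.643949508666992), 30.068584442138672)
[449 194  13  21  77] [455.8 204.6] ((456.1794128417969, 204.43234252929688), (3.834825038909912, 22.778860092163086), 32.47119140625)
tcp [ 575.6 -363.2  150.3] shift [ 0.3784 -0.0075  0.173 ] rot [-0.0006 -0.0025 -0.0027]
tcp [ 575.6 -363.2   81.3] shift [ 0.5865 -0.0082  0.271 ] rot [-0.0006 -0.0025 -0.0027]
```

```bash
python3 - <<'E'
from h import *
S,o=pickle.load(open('w6.pkl','rb'))
def asc(im,x0,y0,x1,y1,st=2):
    p=cv2.resize(im["pixels"][y0:y1,x0:x1],None,fx=.5,fy=.4,interpolation=cv2.INTER_AREA).astype(int)
    for i,r in enumerate(p): print('%3d '%(y0+i*2.5)+''.join('A' if a[0]-a[2]>90 else 'a' if a[0]-a[2]>55 else 'r' if a[0]-a[2]>22 else '#' if a.max()<60 else 'B' if a[2]-a[0]>30 else '.' for a in r))
asc(S['side'],360,120,520,290);asc(S['scene'],150,130,250,240)
E
```

```text
120 ......#####BBBBBBBB#............................raaaa##########......#.....rr...
122 ...#######BBBBBBBBBBB...........................rrraarrrrrr######.....#.........
125 ...######BBBBBBBBBBBBB.........................#####raaaaaaaarr####....#.#......
127 ...#####BBBBBBBBBBBBBBBB......................rrrrrrrrr##rraaaaar###...###......
130 ..######BBBBBBBBBBBBBBBBB....##..............raaaaar#########rra######..###.....
132 ..######BBBBBBBBBBBBBBBBBB.rarrr##..........raaaraa####rrrrr###r######..##......
135 ...######BBBBBBBBBBBBBBBB..raaar####.......raaaaaaarr##raaarrrrr##########......
137 ...#######BBBBBBBBBBBB.....raarr#####.....raaaaaa##rrar.aaaaaaar#########.......
140 ....########BBBBBBBBB....##aaarr########..rraaaaar###raaaaaaaarr#######.........
142 .....########BBBBBBB...###raa..############...raaaaaarraaaaaar#r#######.........
145 ........######BBBBB...###rrrr.....############...rraaaaaaaaar#########..........
147 ............###BBB#..#####rrr###..#######.aarr####...rraaaar#rr######...........
150 ...........#####B#########rrrrrr########rraAAAAar####....rr#rar####.........
[... 6399 characters left out ...]
.........raar#.#####....................
210 .................raAAAa######.....................
212 ...............raaAAAAar####......................
215 ..............raAAAAAAAaar#.......................
217 ............raaAAAAAAAAAar........................
220 ..........rraAAAAAAAAAAar.........................
222 ..........aAAAAAAAAAAar...........................
225 ..........raaAAAAAAAar............................
227 ............rraAAAar..............................
230 r..............raar...............................
232 r............................rrr..................
235 r............................raar.................
237 .............................raar.................
```

```bash
python3 - <<'E'
from h import *
S,o=pickle.load(open('w6.pkl','rb'))
print(tri(ray(S['scene'],197,173),ray(S['side'],430.5,195)))
im=S['side'];p=im["pixels"].astype(int);m=(p[...,0]-p[...,2]>45)
for y in(190,195,200,235,240,245): xs=np.where(m[y,395:460])[0]+395;print(y,xs.min(),xs.max())
x=np.where(m[150:290,425])[0]+150;print(x.min(),x.max(),np.where(m[150:290,418])[0].max()+150)
E
```

```text
(array([ 596.04501566, -352.54864827,  323.12015264]), [1.3226929247812227, 1.3226929247811798])
190 411 446
195 410 450
200 412 459
235 406 441
240 410 440
245 405 439
159 255 254
```

Request:
step_arm([
  [[0.04,0,0.025],[0,0,0],-1],
  [[0.11,-0.002,0.06],[0,0,0],-1],
  [[0.19,-0.004,0.105],[0,0,0],-1],
  [[0.27,-0.004,0.145],[0,0,0],-1],
  [[0.33,-0.004,0.175],[0,0,0],-1],
  [[0.363,-0.004,0.191],[0,0,0],-1],
  [[0.363,-0.004,0.191],[0,0,0],-1],
  [[0.39,-0.004,0.204],[0,0,0],-1],
  [[0.42,-0.004,0.218],[0,0,0],-1],
  [[0.45,-0.004,0.232],[0,0,0],-1],
  [[0.45,-0.004,0.232],[0,0,0],-1],
])

```text
t: 11.68
ee_pos: [568.8, -366.9, 119.5]
orientation: [2.356, 0.629, -1.502]
ft_force: [-0.4, 0.5, -2.8]
width: 55.7
grasp_force: 28.5
```

Request:
step_arm([
  [[0.03,0,0.014],[0,0,0],-1],
  [[0.06,0,0.028],[0,0,0],-1],
  [[0.08,0,0.038],[0,0,0],-1],
  [[0.095,0,0.045],[0,0,0],-1],
  [[0.1,0,0.047],[0,0,0],-1],
  [[0.1,0,0.047],[0,0,0],-1],
])

```text
t: 12.18
ee_pos: [569.0, -367.2, 87.5]
orientation: [2.355, 0.628, -1.502]
ft_force: [-0.1, 0.3, -0.4]
width: 55.6
grasp_force: 28.5
```

```bash
python3 - <<'E'
from h import *
from workcell import *
S={n:get_image(n) for n in('scene','side')};o=get_obs();pickle.dump((S,o),open('w7.pkl','wb'));print(o["ee_pos"],o["ft_force"],o["moment"],o["width"])
def asc(im,x0,y0,x1,y1):
    p=cv2.resize(im["pixels"][y0:y1,x0:x1],None,fx=.5,fy=.4,interpolation=cv2.INTER_AREA).astype(int)
    for i,r in enumerate(p): print('%3d '%(y0+i*2.5)+''.join('A' if a[0]-a[2]>90 else 'a' if a[0]-a[2]>55 else 'r' if a[0]-a[2]>22 else '#' if a.max()<60 else '.' for a in r))
print([proj(S[n],(588,-356,h)) for n in S for h in(130,30)])
asc(S['side'],365,255,455,355);asc(S['scene'],180,200,250,275)
E
```

```text
[ 569.45503625 -367.28313653   88.34252487] [-0.50568952 -0.19423811 -1.97209783] [ 0.35625156 -0.49677637  0.02731259] 56.0151393937555
[(np.float64(208.70578383555497), np.float64(225.1497737824704)), (np.float64(214.37066084992375), np.float64(248.60415132375496)), (np.float64(408.69240079658664), np.float64(286.04521707078436)), (np.float64(400.93170695399084), np.float64(321.85069216683405))]
255 ....................raaarr##.##.........###..
257 ...................raaarr###..###.......#####
260 ...................raar#..###..###.......####
262 ..................raar##...##...###...##rrr##
265 #.................aar##....###..###....rrraar
267 .................raa##......###..###..raaaarr
270 ................rAAAAAAAar...###..##..aaaar##
272 ...............aAAAAAAAAAAAr.###...#.raaarr##
275 ..............aAAAAAAAAAAAAAa.###...raaarr...
277 .............rAAAaaaaaaaaAAAAA.##..raaarr....
280 .............rAaaaaaaaaaaaaAAAa....aaarr.....
282 .............rAaaaaaaaaaaaaaaAA...aaarr......
285 .............raaaaaaaaaaaaaaaAA..raarr.......
287 .............rraaaaaaaaaaaaaaAA.raarr..#.....
[... 1800 characters left out ...]
aaaaar.....rraar...r
232 ..........raaaaarrrr.....rrarr#...r
235 ..........raaarr........raar#.....r
237 ..........rraar..###r...raar#.....r
240 ...........rrrrr#########rr#.....rr
242 ..........rrr..r#####r.##.##....rr.
245 ..........rar.########.#####...rr..
247 ..........r.##########rr.####..r...
250 ............########.rrr##.##......
252 ............#######rrrr##...#......
255 .............######.r.###..........
257 .............############..........
260 ..............##########...........
262 ..............###.####.............
265 ................#..................
267 ...................................
270 ...................................
272 ...................................
```

Request:
step_arm([
  [[0.009,0,0.004],[0,0,0],-1],
  [[0.015,0,0.007],[0,0,0],-1],
  [[0.018,0,0.0085],[0,0,0],-1],
  [[0.018,0,0.0085],[0,0,0],-1],
])

```text
t: 12.62
ee_pos: [569.1, -367.2, 81.9]
orientation: [2.356, 0.628, -1.501]
ft_force: [-0.7, 0.0, -1.8]
width: 55.5
grasp_force: 28.5
```

Request:
step_arm([
  [[0.006,0,0.003],[0,0,0],-1],
  [[0.009,0,0.0043],[0,0,0],-1],
  [[0.009,0,0.0043],[0,0,0],-1],
])

```text
t: 12.87
ee_pos: [569.1, -367.2, 78.9]
orientation: [2.356, 0.628, -1.501]
ft_force: [0.3, 0.9, -2.5]
width: 55.8
grasp_force: 28.5
```

Request:
step_arm([
  [[0.006,0,0.003],[0,0,0],-1],
  [[0.012,0,0.0057],[0,0,0],-1],
  [[0.012,0,0.0057],[0,0,0],-1],
])

```text
t: 13.12
ee_pos: [570.0, -367.0, 77.5]
orientation: [2.354, 0.625, -1.501]
ft_force: [2.4, 3.8, 7.1]
width: 55.7
grasp_force: 29.1
```

Request:
step_arm([
  [[0,0,0],[0,0,0],0],
  [[0,0,0],[0,0,0],1],
  [[0,0,0],[0,0,0],1],
  [[0,0,0],[0,0,0],1],
  [[0,0,0],[0,0,0],1],
  [[0,0,0],[0,0,0],1],
  [[0,0,0],[0,0,0],1],
  [[0,0,0],[0,0,0],1],
])

```text
t: 13.78
ee_pos: [569.1, -367.4, 75.1]
orientation: [2.356, 0.628, -1.501]
ft_force: [-0.2, -0.3, 0.3]
width: 87.7
grasp_force: 0.0
```

```bash
cat > asc.py <<'E'
from h import *
def asc(im,x0,y0,x1,y1):
    p=cv2.resize(im["pixels"][y0:y1,x0:x1],None,fx=.5,fy=.4,interpolation=cv2.INTER_AREA).astype(int)
    for i,r in enumerate(p): print('%3d '%(y0+i*2.5)+''.join('A' if a[0]-a[2]>90 else 'a' if a[0]-a[2]>55 else 'r' if a[0]-a[2]>22 else '#' if a.max()<60 else '.' for a in r))
E
python3 - <<'E'
from asc import *
from workcell import *
S={n:get_image(n) for n in('scene','side')};o=get_obs();print(o["ee_pos"],o["ft_force"],o["width"],o["grasp_force"])
asc(S['side'],365,255,455,355)
E
```

```text
[ 569.14184508 -367.36483686   75.09175069] [-0.00083168 -0.38028711  0.19895489] 87.726355084822 0.0
255 ................raaarr##.#....##....#....####
257 ................aaarr....###.................
260 ...............raar#......###.#..............
262 ...............aar##.......##...#............
265 #.............aaa##........###..####........#
267 .............raa.##.........###..###........#
270 .............aar##...........###..##........r
272 ............aar##.raaarr.....###...#.......ra
275 ...........rar#rAAAAAAAAAar...###.........rar
277 ..........rar#aAAAAAAAAAAAAar..##........raaa
280 ..........aa#rAAAAaaaaaAAAAAAr...........aaaa
282 ...........##aAaaaaaaaaaaaAAAA..........raaar
285 ...........##rAaaaaaaaaaaaaaAAa........raaarr
287 .............raaaaaaaaaaaaaaAAA.......raaarr.
290 .............raaaaaaaaaaaaaaaAA.......aaarr..
292 .............rraaaaaaaaaaaaaaAr......raarr...
295 ............rraaaaAAaaaaaaaaaa.....#raarr....
297 ............rraaaaaaaaAaaaarrr.....raarr.....
300 ............rraaaaaaaaaaarrrrr.....aarr......
302 ............raaaaaaaaaaaarrrr.....raar......
[... 301 characters left out ...]

320 ...........rrrraaaaaaaaaarr.#................
322 ......#....rrrraaaaaaaaaarr..................
325 .....##.....rraraaaaaaaaar...................
327 .....###....rrraaaaaaaaaar...................
330 ......###.....rraaaaaaarr....................
332 ......####......rrrrrrr......................
335 .......####..................................
337 ........#####..............#.................
340 .........#######........####.................
342 ..........#################..................
345 ............##############...................
347 ..............#########......................
350 .............................................
352 .............................................
```

Request:
step_arm([
  [[0,0,-0.03],[0,0,0],1],
  [[0,0,-0.08],[0,0,0],1],
  [[0,0,-0.14],[0,0,0],1],
  [[0,0,-0.21],[0,0,0],1],
  [[0,0,-0.28],[0,0,0],1],
  [[-0.03,0,-0.33],[0,0,0],1],
  [[-0.12,0,-0.37],[0,0,0],1],
  [[-0.22,0,-0.42],[0,0,0],1],
  [[-0.32,0,-0.47],[0,0,0],1],
  [[-0.42,0,-0.52],[0,0,0],1],
  [[-0.452,0,-0.542],[0,0,0],1],
  [[-0.452,0,-0.542],[0,0,0],1],
])

```text
t: 14.88
ee_pos: [648.9, -322.0, 271.3]
orientation: [2.359, 0.625, -1.491]
ft_force: [0.1, -0.3, 0.6]
width: 87.7
grasp_force: 0.0
```

```bash
python3 - <<'E'
from asc import *
from tgt import *
S={n:get_image(n) for n in('scene','side')};o=get_obs();pickle.dump((S,o),open('w8.pkl','wb'));print(o["t"],o["ee_pos"],o["qpos"].round(2))
for n,b in(('side',(380,260,440,345)),('scene',(188,205,232,270))):
    im=S[n];p=im["pixels"].astype(int);x0,y0,x1,y1=b
    m=np.zeros(p.shape[:2],bool);m[y0:y1,x0:x1]=(p[...,0]-p[...,2]>45)[y0:y1,x0:x1]
    ys,xs=np.where(m);print(n,xs.min(),xs.max(),ys.min(),ys.max())
    for y in range(ys.min(),ys.min()+26,3): r=np.where(m[y])[0];print(y,r.min(),r.max(),end='; ')
    print()
# plan to loupe: tool down az options
q=o["qpos"]
M=R.from_rotvec(o["orientation"])
for az in(-150,-90,-60):
    G=Rt(az,0);p=np.array([600,-300,330]);x,c=ik(p,G,P,q,s);print(az,x.round(2),c,(M.inv().apply(p-o["ee_pos"])/300).round(3),((M.inv()*G).as_rotvec()/1.5).round(3))
E
```

```text
14.9833 [ 647.29943478 -321.92385673  265.97632101] [-0.19  1.03  0.78 -0.8   2.17  0.69]
side 388 426 274 333
274 401 412; 277 395 418; 280 393 422; 283 392 424; 286 392 425; 289 393 426; 292 393 425; 295 392 424; 298 391 423; 
scene 188 223 205 255
205 201 214; 208 189 212; 211 188 206; 214 188 206; 217 188 202; 220 188 214; 223 188 215; 226 188 216; 229 199 217; 
-150 [-0.46  0.38  1.36 -0.    1.4   0.58] 1.6989716513192757e-24 [-0.236 -0.142  0.001] [-0.     0.756 -0.001]
-90 [-0.46  0.38  1.36 -0.    1.4  -0.46] 8.138609550133553e-30 [-0.236 -0.142  0.001] [-0.395  0.683 -0.62 ]
-60 [-0.46  0.38  1.36  0.    1.4  -0.99] 1.5370652998935167e-28 [-0.236 -0.142  0.001] [-0.588  0.588 -0.924]
```

Request:
step_arm([
  [[-0.03,-0.02,0],[0,0.04,0],1],
  [[-0.07,-0.04,0],[0,0.1,0],1],
  [[-0.12,-0.06,0],[0,0.18,0],1],
  [[-0.17,-0.08,0],[0,0.26,0],1],
  [[-0.21,-0.1,0],[0,0.34,0],1],
  [[-0.236,-0.12,0],[0,0.42,0],1],
  [[-0.236,-0.142,0],[0,0.5,0],1],
  [[-0.236,-0.142,0],[0,0.58,0],1],
  [[-0.236,-0.142,0],[0,0.66,0],1],
  [[-0.236,-0.142,0],[0,0.73,0],1],
  [[-0.236,-0.142,0],[0,0.756,0],1],
  [[-0.236,-0.142,0],[0,0.756,0],1],
  [[-0.236,-0.142,0],[0,0.756,0],1],
])

```text
t: 16.07
ee_pos: [598.9, -300.3, 328.8]
orientation: [-3.035, -0.807, 0.006]
ft_force: [0.6, -0.5, 0.7]
width: 87.7
grasp_force: 0.0
```

```bash
python3 - <<'E'
from tgt import *
o=get_obs();M=R.from_rotvec(o["orientation"]);print(o["t"],o["ee_pos"],o["qpos"].round(2))
G=Rt(-180,0);p=np.array([470,250,250]);print((M.inv().apply(p-o["ee_pos"])/300).round(3),((M.inv()*G).as_rotvec()/1.5).round(3))
E
```

```text
16.0667 [ 598.86757134 -300.31529205  328.84915987] [-0.48  0.38  1.37 -0.    1.4   0.57]
[ 0.539 -1.805  0.265] [-0.001  0.003  0.347]
```

Request:
step_arm([
  [[0.02,-0.04,0],[0,0,0.03],1],
  [[0.04,-0.12,0],[0,0,0.07],1],
  [[0.07,-0.22,0],[0,0,0.11],1],
  [[0.1,-0.33,0],[0,0,0.16],1],
  [[0.13,-0.44,0],[0,0,0.21],1],
  [[0.16,-0.55,0],[0,0,0.26],1],
  [[0.2,-0.66,0],[0,0,0.3],1],
  [[0.23,-0.77,0],[0,0,0.33],1],
  [[0.26,-0.88,0],[0,0,0.347],1],
  [[0.28,-0.95,0],[0,0,0.347],1],
  [[0.28,-0.95,0],[0,0,0.347],1],
])

```text
t: 16.98
ee_pos: [529.9, -6.9, 329.2]
orientation: [3.141, 0.009, -0.006]
ft_force: [-0.8, -0.0, -0.0]
width: 87.7
grasp_force: 0.0
```

Request:
step_arm([
  [[-0.03,-0.06,0],[0,0,0],1],
  [[-0.07,-0.16,0],[0,0,0],1],
  [[-0.11,-0.28,0],[0,0,0],1],
  [[-0.15,-0.4,0.03],[0,0,0],1],
  [[-0.19,-0.52,0.09],[0,0,0],1],
  [[-0.23,-0.64,0.15],[0,0,0],1],
  [[-0.26,-0.76,0.22],[0,0,0],1],
  [[-0.28,-0.87,0.28],[0,0,0],1],
  [[-0.3,-0.96,0.33],[0,0,0],1],
  [[-0.3,-1,0.36],[0,0,0],1],
  [[-0.3,-1,0.36],[0,0,0],1],
  [[-0.3,-1,0.36],[0,0,0],1],
])

```text
t: 17.98
ee_pos: [440.7, 288.4, 221.2]
orientation: [3.138, 0.004, -0.003]
ft_force: [0.5, 0.2, 0.1]
width: 87.6
grasp_force: 0.0
```

```bash
python3 - <<'E'
from asc import *
from workcell import *
w=get_image("wrist");o=get_obs();pickle.dump((w,o),open('w9.pkl','wb'));print(o["t"],o["ee_pos"])
u,v=proj(w,(495,350,74),1);print('expect top',u,v,'foot',proj(w,(495,350,5),1))
p=w["pixels"].astype(int)
x0,y0=int(u)-70,int(v)-60
m=((p.min(2)>175)&(p.max(2)-p.min(2)<40)).astype(np.uint8);z=np.zeros_like(m);z[max(y0,0):y0+120,x0:x0+140]=1
k,l,st,c=cv2.connectedComponentsWithStats(m*z)
for i in range(1,k):
    if st[i][4]>80: print(st[i],c[i],plane(w,*c[i],74,1).round(1))
g=cv2.resize(w["pixels"][y0:y0+120,x0:x0+140],None,fx=.5,fy=.4,interpolation=cv2.INTER_AREA).max(2)
for i,r in enumerate(g): print('%3d '%(y0+i*2.5)+''.join('#' if a<50 else '+' if a<100 else '.' if a<190 else 'W' for a in r))
print(x0)
E
```

```text
18.0333 [441.19380747 288.00631211 222.02661721]
expect top 256.84435737466293 135.83178880817474 foot (np.float64(265.75978215750075), np.float64(133.6556751019661))
[ 207   75  119   64 3420] [267.21052632  99.25847953] [536.2 337.8  74. ]
[239 124  30  34 636] [253.94654088 138.95125786] [491.5 353.4  74. ]
[248 169  33  26 307] [263.16286645 184.6286645 ] [438.7 344.1  74. ]
[186 171  23  16 140] [193.70714286 177.52142857] [448.  429.3  74. ]
 75 .WW.............WWWWWW..WWWWWWWWWWWW..WWWW..WWWWWWWWWW.WW..WWWWWWWWWWW
 77 ..........W.....WWW...W.WW..WWWWWWWWWWWWWWW...WWWWWWWWW....WWWWWWWWW..
 80 .WW......WWW.W.WWWWW.WWWWWWWWW.WWWWWWWWWWWWW...WWWWWWWWWW..WWWWWWWWWW.
 82 ....WWW...W..W..WWWW..WWWWWWWWWWWWWWWWWWWWWWWW..WWWWWWWWWW..WW....WWW.
 85 ........W....WWWWWWWWWWWWWWWWW.WWWWWWWWWWWWWWWW..WWWWWWWWWW.WWWW.WWW.W
 87 ........WWWWWWWWW.WWWWWWWWWWWWWWWWWWWWWWWWWWWWWW..WWWWWWWWWWWWWWWWWWWW
 90 ........W.WWWWWWWWWWW.WWWWWWWWWWWWWWWWWW.WWWWWWWW...WWWWWWWWW..WWWWWWW
 92 ............WWWWWWWWWWWWWWWWWWWWWWWWWWW.WWWWWWWWWW...WWWWWWWWW.WWWWWWW
 95 ...........WWWW.WWWWWWWWWWWWWWWWWWWWWW..WWWW
[... 2255 characters left out ...]
.....................
172 ........W......................WWWWW..................................
175 WWWWWWWW........................WWWWWW................................
177 WWWWWW...........................W.W.................++...............
180 WWWW.............................W................+++.....++...+......
182 WW................................W......................+++######++..
185 ...................................WWW..WWW..WW..........+##########+.
187 ...................................WWWWWWWWWWWW.........+###++++++++#+
190 ....................................WWWWWWWWWW..........+##++#####++++
192 ....................................WWWWWWWWWWW........+#+###++++++#++
186
```

Request:
step_arm([
  [[0.05,-0.06,0.02],[0,0,0],1],
  [[0.12,-0.14,0.08],[0,0,0],1],
  [[0.17,-0.2,0.16],[0,0,0],1],
  [[0.178,-0.208,0.26],[0,0,0],1],
  [[0.178,-0.208,0.34],[0,0,0],1],
  [[0.178,-0.208,0.36],[0,0,0],1],
  [[0.178,-0.208,0.36],[0,0,0],1],
])

```text
t: 18.62
ee_pos: [493.8, 349.0, 113.1]
orientation: [3.138, -0.001, -0.004]
ft_force: [0.7, -0.7, 0.1]
width: 87.9
grasp_force: 0.0
```

```bash
python3 - <<'E'
from asc import *
from workcell import *
w=get_image("wrist");o=get_obs();print(o["t"],o["ee_pos"])
u,v=proj(w,(494.5,350.5,74),1);print('expect top',u,v)
x0,y0=int(u)-60,int(v)-40
g=cv2.resize(w["pixels"][y0:y0+90,x0:x0+120],None,fx=.5,fy=.4,interpolation=cv2.INTER_AREA).max(2)
for i,r in enumerate(g): print('%3d '%(y0+i*2.5)+''.join('#' if a<50 else '+' if a<100 else '.' if a<190 else 'W' for a in r))
print(x0); pickle.dump((w,o),open('w10.pkl','wb'))
E
```

```text
18.6667 [494.65371105 349.82264035 114.70335237]
expect top 309.3042424777361 207.86858746037964
167 ............+++++++++++++++++++++...........................
169 ..........++++++++++++++++########+.........................
172 ..........++++++++++++++############+.......................
174 ..........+++++++++++++########+#####+......................
177 ..........++++++++++++####+++##++++####+....................
179 +.......+++++++++++++###+##########++###....................
182 +++++++++++++++++++++##+#####+#######++#....................
184 ++++++++++++++++++++######+++++++++###+++...................
187 ++++++++++++++++++++####+++++++++++++##++...................
189 ++++++++++++++++++++##+++++.......++++###...................
192 ++++.......+++++++++#+++...WWWWWW...+++++...................
194 ++++........+++++++++++..WWWWWWWWWWW.++++...................
197 +++++...........++++++.WWWWWWWWWWW.WW.++....................
199 +++++..............++..WWWWWWWWWWWWWWW.+....................
202 ++++++................WWW.WWWWWWWWWWWW......................
204 ++++++...............WWW
[... 640 characters left out ...]
..............................................
232 ............................................................
234 ............................................................
237 ...............WW...........................................
239 ............................................................
242 ....................W..........................++...........
244 ...........................................++++++++.........
247 ..........................................++++++++++++++####
249 ..............................WW.........+++++++++++++######
252 ........................................++++++++++++########
254 .........................W......WW....W.+++++++++++#########
249
```

Request:
step_arm([
  [[0,-0.002,0.05],[0,0,0],1],
  [[0,-0.002,0.13],[0,0,0],1],
  [[0,-0.002,0.21],[0,0,0],1],
  [[0,-0.002,0.28],[0,0,0],1],
  [[0,-0.002,0.305],[0,0,0],1],
  [[0,-0.002,0.305],[0,0,0],1],
  [[0,-0.002,0.305],[0,0,0],-1],
  [[0,-0.002,0.305],[0,0,0],-1],
  [[0,-0.002,0.305],[0,0,0],-1],
  [[0,-0.002,0.305],[0,0,0],-1],
  [[0,-0.002,0.305],[0,0,0],-1],
  [[0,-0.002,0.305],[0,0,0],-1],
  [[0,-0.002,0.305],[0,0,0],-1],
  [[0,-0.002,0.305],[0,0,0],-1],
  [[0,-0.002,0.305],[0,0,0],-1],
  [[0,-0.002,0.305],[0,0,0],-1],
])

```text
t: 20.0
ee_pos: [494.0, 351.5, 22.8]
orientation: [3.14, 0.002, 0.0]
ft_force: [0.2, 0.4, 1.7]
width: 40.8
grasp_force: 30.0
```

Request:
step_arm([
  [[0,0,0],[0,0,0],-1],
  [[0,0,0],[0,0,0],-1],
])

```text
t: 20.17
ee_pos: [494.1, 351.5, 22.8]
orientation: [3.141, 0.002, 0.0]
ft_force: [-0.4, -0.1, 2.6]
width: 40.8
grasp_force: 30.0
```

```bash
python3 - <<'E'
from asc import *
from workcell import *
o=get_obs();print(o["t"],o["ee_pos"],o["width"],o["grasp_force"],o["ft_force"],o["moment"])
q=get_image("side");u,v=map(int,proj(q,(494,351,40)));print(u,v,[np.round(proj(q,(494,351,h)),1) for h in(0,74,23)])
p=cv2.resize(q["pixels"][v-40:v+25,u-25:u+25],None,fx=1.6,fy=1,interpolation=cv2.INTER_LINEAR).astype(int)
for i,r in enumerate(p): print('%3d '%(v-40+i)+''.join('r' if a[0]-a[2]>14 else '#' if a.max()<45 else '+' if a.max()<90 else '.' if a.max()<180 else 'W' for a in r))
E
```

```text
20.1667 [494.06215291 351.49177381  22.76277411] 40.82339928311742 30.000536385923624 [-0.4063642  -0.14410009  2.63803836] [-0.04223058  0.17525781  0.05145835]
266 156 [array([267.2, 167.2]), array([266. , 147.2]), array([266.8, 161.1])]
116 +++++++++++++rr+##########rrrrr################+#+++............................
117 +++++++++++++r#############rrr######++#########++++++...........................
118 r++++++++++++#####################################+++...........................
119 r+++++++++++++#####################################++++.........................
120 r+++++++++++++++###rrrrrrr####++#############rrrrr##++++........................
121 r+++++++++++++++###rrr+rrrr###+++#####rrrrrrrrrrrr###++++.......................
122 ..++++++++++++++##rrr++++r#####+++++#########rrrrr+##++++++++++.................
123 ..++++++++++++..+##rrr++++######+++++####++++++++++++++++++++++++...............
124 ..++++++++++++..++######++######++++++++++++++++++++++++++++++++++..............
125 ...+++++++++++..+++++++#++++++++++++++++++++++++++++++++++++++++++..............
126 ...+++
[... 3964 characters left out ...]
.....rrrrrrrrrrr+...
173 ##############+....................................................rrrrrrr+.....
174 ##############++.....................................................r..........
175 ###############++...............................................................
176 ###############+++..............................................................
177 ################++..............................................................
178 #################+.............................................................+
179 #################+.............................................................+
180 #################+..............................................................
```

```bash
python3 - <<'E'
from h import *
q=pickle.load(open('w3.pkl','rb'))[1]
for z in(54,70,80): print(z,np.round(proj(q,(582,140,z)),1))
for z in(23,40,55,65): print(z,np.round(proj(q,(494,322,z)),1))
E
```

```text
54 [313.8 181.6]
70 [313.8 176.9]
80 [313.9 173.9]
23 [269.  165.4]
40 [268.7 160.7]
55 [268.5 156.6]
65 [268.3 153.8]
```

Request:
step_arm([
  [[0,0,-0.02],[0,0,0],-1],
  [[0,0,-0.05],[0,0,0],-1],
  [[0,0,-0.1],[0,0,0],-1],
  [[0,0,-0.17],[0,0,0],-1],
  [[0,0,-0.26],[0,0,0],-1],
  [[0,0,-0.36],[0,0,0],-1],
  [[0,0,-0.46],[0,0,0],-1],
  [[0,0,-0.57],[0,0,0],-1],
  [[0,0,-0.68],[0,0,0],-1],
  [[0,0,-0.79],[0,0,0],-1],
  [[0,0,-0.88],[0,0,0],-1],
  [[0,0,-0.92],[0,0,0],-1],
  [[0,0,-0.92],[0,0,0],-1],
  [[0,0,-0.92],[0,0,0],-1],
])

```text
t: 21.38
ee_pos: [493.6, 351.5, 298.3]
orientation: [3.14, 0.002, 0.0]
ft_force: [-0.3, 0.6, -0.5]
width: 41.0
grasp_force: 30.0
```

```bash
cat > look.py <<'E'
from asc import *
from workcell import *
def lk(n,im,c,h=40):
    u,v=map(int,proj(im,c));p=cv2.resize(im["pixels"][v-h:v+h,u-25:u+25],None,fx=1.6,fy=1,interpolation=cv2.INTER_LINEAR).astype(int)
    print(n,u,v)
    for i,r in enumerate(p): print('%3d '%(v-h+i)+''.join('A' if a[0]-a[2]>60 else 'r' if a[0]-a[2]>14 else '#' if a.max()<45 else '+' if a.max()<90 else '.' if a.max()<180 else 'W' for a in r))
E
python3 - <<'E'
from look import *
o=get_obs();print(o["t"],o["ee_pos"],o["width"],o["grasp_force"],o["ft_force"])
t=o["ee_pos"]
q=get_image("side");s=get_image("scene")
for n,im in(('side',q),('scene',s)):
    print([np.round(proj(im,t+[0,0,h]),1) for h in(-22.8,51.2)]);lk(n,im,t+[0,0,15],35)
E
```

```text
21.3833 [493.63722514 351.52051106 298.27583509] 40.99206559131707 30.00003471504897 [-0.27546731  0.64552654 -0.49080986]
[array([262.1,  85. ]), array([260.5,  59. ])]
side 261 72
 37 rrrrrrrrrrrrrrrrrrrrrrrrrrrrrr####rrrrrrrrrrrrrrrrrrrrrrrrrrrrrrrrrrAAAAAAAAAArr
 38 rrrrrrrrrrrrrrrrrrrrrrrrrrrrrrrrrrrrrrrrrrrrrrrrrrrrrrrrrrrrrrrrrrrrrrrrrrrrrrrr
 39 rrrrrrrrrrrrrrrrrrrrrrrrrrrrrrrrrrrrrrrrrrrrrrrrrrrrrrrrrrrrrrrrrrrrrrrrrrrrrrrr
 40 rrrrrrrrrrrrrrrrrrrrrrrrrrrrrrrrrrrrrrrrrrrrrrrrrrrrrrrrrrrrrrrrrrrrrrrrrrrrrrrr
 41 rrrrrrrrrrrrrrrrrrrrrrrrrrrrrrrrrrrrrrrrrrrrrrrrrrrrrrrrrrrrrrrrrrrrrrrrrrrrrrrr
 42 rrrrrrrrrrrrrrrrrrrrrrrrrrrrr#####rrrrrrrrrrrrrrrrrrrrrrrrrrrrrrrrrrrrrrrrrrrrrr
 43 rrrrrrrrrrrrrrrrrrrrrrrrrrrr######rrrrrrrrrrrrrrrrrrrrrrrrrrrrrrrrrrrrrrrrrrrrrr
 44 rrrrrrrrrrrrrrrrrrrrrrrrrrrrr#####rrrrrrrrrrrrrrrrrrrrrrrrrrrrrrrrrrrrrrrrrrrrrr
 45 rrrrrrrrrrrrrrrrrrrrrrrrrrrrr#####rrrrrrrrrrrrrrrrrrrrrrrrrrrrrrrrrrrrrrrrrrrrrr
 46 rrrrrrrrrrrrrrrrrrrrrrrrrrrrr######rrrrrrrrrrrrrrrrrrrrrrrrrrrrrrrrrrrrrrrrrrrrr
 47 rrrrrrrrrrrrrrrrrrrrrrrrrrrrr#####rrrrrrrrrrrrrrrrrrrrrrrrrrrrrr
[... 10342 characters left out ...]
WWWWWWWWWWWWWWWWWWWW
144 .......................WWWWWWWWWWWWWWWWWWWWWWWWWWWWWWWWWWWWWWWWWWWWWWWWWWWWWWWWW
145 .......................WWWWWWWWWWWWWWWWWWWWWWWWWWWWWWWWWWWWWWWWWWWWWWWWWWWWWWWWW
146 .....................WWWWWWWWWWWWWWWWWWWWWWWWWWWWWWWWWWWWWWWWWWWWWWWWWWWWWWWWWWW
147 ....................WWWWWWWWWWWWWWWWWWWWWWWWWWWWWWWWWWWWWWWWWWWWWWWWWWWWWWWWWWWW
148 ..................WWWWWWWWWWWWWWWWWWWWWWWWWWWWWWWWWWWWWWWWWWWWWWWWWWWWWWWWWWWWWW
149 ...............WWWWWWWWWWWWWWWWWWWWWWWWWWWWWWWWWWWWWWWWWWWWWWWWWWWWWWWWWWWWWWWWW
150 ...............WWWWWWWWWWWWWWWWWWWWWWWWWWWWWWWWWWWWWWWWWWWWWWWWWWWWWWWWWWWWWWWWW
151 ..................WWWWWWWWWWWWWWWWWWWWWWWWWWWWWWWWWWWWWWWWWWWWWWWWWWWWWWWWWWWWWW
```

Request:
step_arm([
  [[0,0.02,0],[0,0,0],-1],
  [[0.01,0.06,0],[0,0,0],-1],
  [[0.02,0.12,0],[0,0,0],-1],
  [[0.03,0.2,0],[0,0,0],-1],
  [[0.04,0.28,0],[0,0,0],-1],
  [[0.05,0.37,0],[0,0,0],-1],
  [[0.05,0.46,0],[0,0,0],-1],
  [[0.05,0.55,0],[0,0,0],-1],
  [[0.05,0.64,0],[0,0,0],-1],
  [[0.05,0.73,0],[0,0,0],-1],
  [[0.05,0.82,0],[0,0,0],-1],
  [[0.05,0.9,0],[0,0,0],-1],
  [[0.05,0.96,0],[0,0,0],-1],
  [[0.05,1,0],[0,0,0],-1],
])

```text
t: 22.65
ee_pos: [508.4, 49.2, 298.2]
orientation: [3.14, -0.001, -0.002]
ft_force: [-1.2, 0.2, 0.2]
width: 40.9
grasp_force: 30.0
```

Request:
step_arm([
  [[0,0.06,0],[0,0,0],-1],
  [[0,0.12,0],[0,0,0],-1],
  [[0,0.2,0],[0,0,0],-1],
  [[0,0.28,0],[0,0,0],-1],
  [[0,0.37,0],[0,0,0],-1],
  [[0,0.46,0],[0,0,0],-1],
  [[0,0.55,0],[0,0,0],-1],
  [[0,0.64,0],[0,0,0],-1],
  [[0,0.73,0],[0,0,0],-1],
  [[0,0.82,0],[0,0,0],-1],
  [[0,0.9,0],[0,0,0],-1],
  [[0,0.96,0],[0,0,0],-1],
  [[0,1,0],[0,0,0],-1],
  [[0,1,0],[0,0,0],-1],
  [[0,1,0],[0,0,0],-1],
  [[0,1,0],[0,0,0],-1],
])

```text
t: 23.98
ee_pos: [509.3, -247.4, 299.0]
orientation: [3.141, 0.002, -0.001]
ft_force: [0.8, 0.4, -0.9]
width: 41.4
grasp_force: 30.0
```

```bash
python3 - <<'E'
from look import *
w=get_image("wrist");s=get_image("scene");q=get_image("side");o=get_obs();pickle.dump((w,s,q,o),open('w11.pkl','wb'));print(o["t"],o["ee_pos"],o["width"],o["grasp_force"],o["orientation"])
for z in(130,30): print(np.round(proj(w,(588,-356,z),1),1))
u,v=map(int,proj(w,(588,-356,130),1));x0,y0=u-60,max(v-50,0)
asc(w,x0,y0,x0+130,y0+110);print(x0,y0)
E
```

```text
24.1333 [ 509.61999537 -247.24118325  299.41082913] 40.99519510756254 29.99994871672243 [3.14055732e+00 3.50445042e-03 3.71712139e-05]
[401.6 116.9]
[383.3 117.9]
 66 .................................................................
 68 .................................................................
 71 .................................................................
 73 .................................................................
 76 .................................................................
 78 .................................................................
 81 .................................................................
 83 .................................................................
 86 .................................................................
 88 ............................rrrr.................................
 91 ........................raAAAAAAAAar.............................
 93 ......................rAAAAAAAAAAAAAa............................
 96 ...................rraAAAAAaaaaaAAAAAAr..........................
 98 ................rrrraAA
[... 1449 characters left out ...]
...............................................................
153 .................................................................
156 .................................................................
158 .................................................................
161 .................................................................
163 .................................................................
166 .................................................................
168 .................................................................
171 .................................................................
173 .................................................................
341 66
```

Request:
step_arm([
  [[0.03,0.04,0],[0,0,0],-1],
  [[0.08,0.11,0],[0,0,0],-1],
  [[0.14,0.19,0],[0,0,0],-1],
  [[0.2,0.28,0],[0,0,0],-1],
  [[0.25,0.34,0],[0,0,0],-1],
  [[0.265,0.363,0.03],[0,0,0],-1],
  [[0.265,0.363,0.09],[0,0,0],-1],
  [[0.265,0.363,0.16],[0,0,0],-1],
  [[0.265,0.363,0.24],[0,0,0],-1],
  [[0.265,0.363,0.3],[0,0,0],-1],
  [[0.265,0.363,0.33],[0,0,0],-1],
  [[0.265,0.363,0.34],[0,0,0],-1],
  [[0.265,0.363,0.34],[0,0,0],-1],
  [[0.265,0.363,0.34],[0,0,0],-1],
])

```text
t: 25.3
ee_pos: [589.7, -357.2, 198.6]
orientation: [3.14, 0.002, 0.002]
ft_force: [-0.3, -0.6, -0.2]
width: 40.6
grasp_force: 30.0
```

```bash
python3 - <<'E'
from look import *
s=get_image("scene");q=get_image("side");o=get_obs();pickle.dump((s,q,o),open('w12.pkl','wb'));t=o["ee_pos"];print(o["t"],t,o["width"])
w=pickle.load(open('w11.pkl','rb'))[0];print('foot',plane(w,401.5,115,130,1))
for n,im in(('side',q),('scene',s)):
    print(n,'loupe foot c',np.round(proj(im,t-[0,0,22.8]),1),'r',np.round(proj(im,t-[-22,0,22.8]),1),'tumbler',np.round(proj(im,(589,-356,130)),1))
    u,v=map(int,proj(im,t-[0,0,22.8]));asc(im,u-35,v-40,u+35,v+60)
E
```

```text
25.4 [ 589.92319008 -357.51167108  199.09629481] 40.643656540433774
foot [ 590.30411852 -355.85492322  130.        ]
side loupe foot c [414.1 267.8] r [425.1 264.9] tumbler [409.2 285.9]
227 ..............######.#####rrrrrrr##
229 .............####.......#rrrrrrrr##
232 ..............##.......##rrrrr#rrrr
234 .......................##rrrr#.rrrr
237 ...............#.......#rrrrrr#####
239 ...............##......#rrrrr######
242 ...............####...#rrrrrr######
244 ...............########rrrrrr######
247 ..............#########rrrrr..#####
249 ..............#########rrr.....####
252 ..............###########.......###
254 ..............###########........##
257 .............###########..........#
259 ............#############..........
262 ............############...........
264 ............############...........
267 ............############...........
269 ............############...........
272 ...........rrr##########...........
274 ........raAAAAAar#####.#...........
277 .......rAAAAAAAAAAAAa..............
279 ......rAAAAAAAAAAAAAAAr............
282 ......aAAAAAAAAAAAAAAAA......
[... 1657 characters left out ...]
Aaaaaaaaaar.........
230 .....rrrr.....raaaaaaaaaar.........
233 ...............raaaaaaaaar.........
235 ...............rraaaaaaaar.........
238 ................raaaaaaaaar........
240 ................raaaaaaaaar........
243 ................rraaaaaaaar........
245 .................raaaaaaarrr.......
248 .................raaaaaaarrr.......
250 .................raaaaaaarr..#.....
253 ..................raaaaarr.###.....
255 ...................rrrrr...###.....
258 ..........................###......
260 .........................###.......
263 ....................######.........
265 ...................................
268 ...................................
270 ...................................
```

Request:
step_arm([
  [[0,-0.003,0.02],[0,0,0],-1],
  [[0,-0.003,0.045],[0,0,0],-1],
  [[0,-0.003,0.07],[0,0,0],-1],
  [[0,-0.003,0.09],[0,0,0],-1],
  [[0,-0.003,0.105],[0,0,0],-1],
  [[0,-0.003,0.113],[0,0,0],-1],
  [[0,-0.003,0.115],[0,0,0],-1],
  [[0,-0.003,0.115],[0,0,0],-1],
  [[0,-0.003,0.115],[0,0,0],-1],
  [[0,-0.003,0.115],[0,0,0],-1],
  [[0,-0.003,0.115],[0,0,0],-1],
  [[0,-0.003,0.115],[0,0,0],-1],
])

```text
t: 26.4
ee_pos: [589.3, -356.4, 163.3]
orientation: [3.14, 0.002, 0.001]
ft_force: [0.7, -0.8, -1.7]
width: 40.9
grasp_force: 30.0
```

```bash
python3 - <<'E'
from look import *
s=get_image("scene");q=get_image("side");o=get_obs();t=o["ee_pos"];print(o["t"],t,o["width"],o["grasp_force"],o["ft_force"],abs(o["qvel"]).max())
for n,im in(('side',q),('scene',s)):
    print(n,'loupe foot c',np.round(proj(im,t-[0,0,22.8]),1),'tumbler',np.round(proj(im,(590,-356,130)),1))
    u,v=map(int,proj(im,t-[0,0,22.8]));asc(im,u-30,v-20,u+30,v+25)
E
```

```text
26.5 [ 589.22315987 -356.37798987  163.19855787] 41.1325501782322 29.999946411699057 [-0.47548268 -0.46192186 -0.69933478] 0.001974198065454138
side loupe foot c [410.3 282. ] tumbler [409.7 285.8]
261 ............########rrrrr#....
263 ............########rrrrr#....
266 ............########rr#.......
268 ............##########........
271 ...........###########........
273 .........r###########.........
276 .......aAr###########.........
278 ......rAAr############........
281 ......AAAr############r.......
283 ......AAAa###########aA.......
286 ......aaAAa##########AAr......
288 .....rraAAAar######raAAr......
291 .....rraAAAAAAaaaaaaaAAr......
293 .....raaaaAAAAAAaaaaaAa.......
296 .....raaaaaAaAAAaaaaaar.......
298 .....raaaaaaaaaaaaaarr........
301 ....rraaaaaaaaaaaaarrr........
303 ....rraaaaaaaaaaaarrrr........
scene loupe foot c [208.  222.9] tumbler [208.8 225.6]
202 ..............rrar............
204 .......rr...rrrrr.............
207 .....rrarrrrrrr.#.............
209 ....raAAaaarrr###.............
212 ..raaAAAAAar#####.............
214 rraAAAAAAAAa#####.............
217 aAAAAAAAAAAa######............
219 AAAAAAAAAAar######.rr.........
222 AAAAAAAAar..#######aAr........
224 AAAAAAAar..rr#####raAa........
227 aAAAAar...rAarrrraaaar........
229 .raaar.....aaaaaaaaaar........
232 ...........raaaaaaaaaar.......
234 ............raaaaaaaaar.......
237 ............raaaaaaaaar.......
239 ............rraaaaaaaar.......
242 .............raaaaaaaaar......
244 .............raaaaaaaaar......
```

```bash
python3 -c "
from workcell import *
print(close_job())"
```

```text
the job is handed in; nothing more can be done
None
```

I handed the job in with the tumbler hung upside down on the empty peg and released. The loupe is still gripped upright about 10 mm above the tumbler's foot, roughly 2–3 mm off centre by the camera check; the hand-in gave no verdict.

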